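Thread a silver bead round the shoulder of a neck ring

ROBOT

A 6-joint arm with a two-finger parallel gripper is mounted at the origin on the work surface. World frame = base frame: x ahead of the robot, y to its left, z up, the work surface at z = 0. Lengths are in m, angles in degrees, forces in N, time in s.
With the tool pointing down it reaches from about 0.35 to 0.875 m from the base axis. Payload 4.2 kg.
Tool frame: the origin (TCP) lies midway between the tips of the shut fingers; the grasp point (between the pads) lies 19 mm behind it; z points along the fingers, y is the direction in which the jaws open and shut (so a half turn about z gives the same grasp; the last joint's range is limited). The gripper opens to 87 mm and grips with 3 to 60 N. Pads are 19 mm wide; open, the fingers measure 117 mm over their backs; the gripper's body (75 mm by 190 mm) begins 51 mm behind the grasp point.
Start: joints at [-55.428, 22.042, 0.453, 0, -68.411, -14.817], TCP at [0.211, -0.588, 0.223] pointing down, gripper open.
Joint ranges: [-179.83, 179.83], [-69.29, 118.12], [-61.27, 80.66], [-181.25, 117.63], [-171.15, -9.14], [-177.46, 177.46]. Speed limits (degrees/s): [159.86, 159.86, 180, 180, 180, 180].

INTERFACE

Orientations are given as a 3x3 rotation matrix whose columns are the frame's x, y, z axes.
In Python, from station import r gives the robot as it stands.
- The arm moves only by the tool play_rows, never from a script. Its argument "commands" is a list that holds one entry, the list of rows, each a list of 7 numbers: the shift along the world's x, y, z in m, then the turn, a rotation vector about the world's x, y, z in rad, then the closure, from 0 (fully open) to 1 (shut). A call has 1 to 5 rows; each row is the pose to reach, as a shift and turn from the pose commanded when the call began; what a row does not reach only later rows make up. A row lasts 1/10 s, in which the tool goes at most 50 mm and 8.59 degrees, less where a joint would pass 70% of its speed; a pose out of reach is approached as far as the arm can. A call with a gripper value outside its range is refused whole. The fingers move at their own pace and stop on an object; the grip force is fixed at half the most. Time passes only in rows, so rows that repeat a pose let the fingers close. It gives the time, the measured TCP pose, the force and the opening at its end, in the units of the state.
- r.sense(): the state, without advancing time (a new reading comes with each control period).
- r.capture(name): name is "scene" or "top" or "wrist"; returns a dict with "image" (420x560x3 uint8, red, green, blue), "range_z" (420x560 float32, m along the optical axis (not along the pixel's ray), 0 where there is no reading), "intrinsics" (3x3 intrinsics, pixels), "extrinsics" (4x4, takes a point from camera to world coordinates); the wrist camera has in their place "mount" (4x4, takes a point from camera to tool coordinates, whose origin is the TCP and whose axes are the flange's). Camera axes: x right, y up, looking along -z (the intrinsics and any distortion apply to the point x, -y, -z); pixel columns grow to the right and rows downward; lengths in m; the calibration is good to about 2 mm. A picture is of the moment at which its call begins: read the wrist's pose just before it.
- r.finish_job(): hands the job in, once; it reports no verdict.
The state is a dict: "time_s": time; "joints": joint angles; "joint_velocities": joint speeds; "effort": joint torques, N m; "tcp_pos": TCP position; "ee_rot": TCP orientation; "wrist_force": force on the tool from outside, world axes, zero at the start; "moment": the same for the moment, N m; "gripper_width": opening from 0.0 (shut) to 1.0 (fully open).
Only numpy, scipy, OpenCV 4.12 (cv2) and the standard library are available. Lean on these libraries where they do the work, as an engineer would, in place of code of your own. Each camera call takes 0.05 s, during which the arm holds its last target. There are 200 camera calls.

TASK

Take the silver bead from the bead rail, thread it onto the free end of the silver neck ring clamped in the vice, and work it along the wire and round the bend until it sits fully home against the red-stone setting, like its twin on the other side, then let go. The polished wire marks easily, so let the bead follow the wire with light pressure only: if it binds, ease off, and at no moment press on the neck ring with more than about 10 N. Leave the other two beads on the rail and the tools on the bench where they are.

Things in the scene. Friction and masses are not known exactly. Their poses are not given: they have to be found in the camera images.
- bead: The loose silver bead: plain silver-grey cylinder 20 mm long, 23 mm in diameter, rounded ends, drilled through lengthwise by a 10 mm hole, about 50 g. It lies in the bead rail's groove with a black and a copper bead of the same shape; the order varies. Origin: centre of the hole, middle of the bead; x along the hole (either end may go first). On the rail the origin is 37 mm above the bench.
- bead_black: The black bead on the rail, same shape and origin; stays where it is.
- bead_copper: The copper bead on the rail, same shape and origin; stays where it is.
- rail: Fixed wooden bead rail: a 240 x 50 mm foot 6 mm thick carries a narrow V-trough 220 mm long, 21 mm wide, its edges 30 mm above the bench. The beads lie along it, 60 to 70 mm apart, and stick up out of it, so that fingers can straddle trough and bead. Origin under its middle, on the bench; x along the trough.
- neckring: Neck ring of stiff silver wire 7 mm thick, held by one leg in the vice, axis of its front bar level and 115 mm above the bench. Origin on that axis at the middle of the setting; z up, y along the front bar, clamped leg on the +y side, free side on the -y side. As drawn, the free side is straight to y = -28 mm, bends 80 degrees level towards +x on a radius of 42 mm, then runs straight for 60 mm.
- bend_start (a point): On the wire's axis at y = -28 mm, where the free bend begins. As drawn the bend ends at x = 34.7, y = -69.4 mm and the leg ends at x = 93.8, y = -79.8 mm (rounded end 3.5 mm further). But it was bent by hand and differs, turned sideways by up to 8 degrees either way here and up to 5 more where the bend ends, the leg also up to 3 degrees up or down. Find the end by eye or touch.
- home (a point): Middle of the bead when fully home: y = -16 mm on the front bar's axis. The setting is a silver drum 17 mm in diameter from y = -6 to +6 mm, a red stone on top up to 17 mm above the axis; the twin bead is beyond it. The bead has 1.5 mm of play all round on straight wire (a bead let go hangs that much lower), only about 0.9 mm in the bend, and must turn with the wire; friction is about 0.3.
- vice: Blue bench vice with copper soft jaws that holds the neck ring, 122 mm tall, bolted down. Origin under the centre of its round base, on the bench; x along the jaws, the screw handle on the +y side. It carries the neck ring.
- pliers: Loose pliers with red handles, 140 mm long; origin on the bench under the joint. Not needed.
- tape: Yellow tape measure, 58 mm; origin under its middle. Not needed.
- loupe: Black loupe, 38 mm in diameter and 29 mm tall; origin under its middle. Not needed.
- jar: Amber jar with a steel cap, 52 mm in diameter and 60 mm tall; origin under its middle. Not needed.
- mallet: Small brass hammer with a wooden handle, 220 mm long; origin on the bench under its middle. Not needed.
Not all that is in view belongs to the job. There is more than one size of the rail; the one meant has the size given above.

How it is judged (in metres and radians):
At the end, for the whole second after the job is handed in: The silver bead is on the front bar of the neck ring, fully home against the setting (gap under 2.5 mm, middle within 5 mm of the home point), hanging on the wire at rest and released; the other two beads are still on the rail (y of bead in the frame of neckring between -0.0185 and -0.013 m and distance between bead and home below 0.005 m and angle between the x axis of bead and the y axis of neckring, either way round below 0.25 rad and linear speed of bead below 0.02 m/s and horizontal distance between each of bead_black, bead_copper and rail below 0.1 m); the robot touches nothing.
It fails at once if the neck ring is pressed with more than 10 N, by the bead or by anything else (contact force between neckring and anything else above 10 N).
It fails at once if the black bead is moved by more than 10 mm (distance of bead_black from where it was at the start of the episode above 0.01 m).
It fails at once if the copper bead is moved by more than 10 mm (distance of bead_copper from where it was at the start of the episode above 0.01 m).
It fails at once if a tool on the bench (pliers, tape measure, loupe, jar, hammer) is moved by more than 20 mm (distance of any of pliers, tape, loupe, jar, mallet from where it was at the start of the episode above 0.02 m).
It also fails if it takes over 67 s, if anything falls off the work surface, if the arm or the gripper's body presses on something with over 40 N, if the wrist force passes 120 N, or if a joint passes its speed limit or range.

## Working session

There is one attempt and no reset: what is moved stays moved. The work goes in short steps, Python scripts to look and compute and a tool call to move; the robot and the scene stay as the last step left them, time stands still between calls to the robot, and variables do not carry over. Pictures are saved under pics/ and viewed, about 8 in all and at most 12, crops included, and the job is handed in when it is done.

Besides the shell and the picture viewer there is one more tool, called after "Call:" as a command line: name --argument value ..., lists and objects as JSON in quotes. play_rows: Moves the arm, as the interface text tells. Its arguments: {"type":"object","properties":{"commands":{"type":"array","items":{"type":"array","items":{"type":"array","items":{"type":"number"}}}}},"required":["commands"]}

```bash
ls; mkdir -p pics; cat > h.py <<'E'
import numpy as np, cv2
from station import r
def cap(n):
    s=r.sense(); c=r.capture(n)
    if n=='wrist':
        T=np.eye(4);T[:3,:3]=s['ee_rot'];T[:3,3]=s['tcp_pos'];c['E']=T@np.array(c['mount'])
    else: c['E']=np.array(c['extrinsics'])
    return c
def cloud(c):
    K=np.array(c['intrinsics']);d=c['range_z'];h,w=d.shape
    u,v=np.meshgrid(np.arange(w),np.arange(h))
    p=np.stack([(u-K[0,2])/K[0,0]*d,-(v-K[1,2])/K[1,1]*d,-d],-1)
    return p@c['E'][:3,:3].T+c['E'][:3,3]
def save(n,im): cv2.imwrite('pics/'+n+'.png',np.ascontiguousarray(im[:,:,::-1]))
E
python3 - <<'E'
from h import *
import pickle
print(r.sense())
D={}
for n in('scene','top','wrist'):
    c=cap(n);D[n]=c;print(n,c['intrinsics'],c['E'],[k for k in c])
pickle.dump(D,open('d0.pkl','wb'))
save('top',D['top']['image']);save('scene',D['scene']['image'])
E
```

```text
pics
{'time_s': 0.0, 'joints': array([-5.54280760e+01,  2.20914431e+01,  3.79646538e-01, -2.93859440e-02,
       -6.84092526e+01, -1.48179467e+01]), 'joint_velocities': array([0.01620896, 0.08799491, 0.0788212 , 0.05362136, 0.04361445,
       0.09740091]), 'effort': array([ 1.33864964e-03, -3.90662742e+01,  1.87406731e+01,  4.21979159e+00,
        1.08957817e-02, -1.83822272e-04]), 'tcp_pos': array([ 0.21107359, -0.5876475 ,  0.22145046]), 'ee_rot': array([[-9.41216463e-01, -3.37803077e-01, -8.06126011e-04],
       [-3.37804030e-01,  9.41214320e-01,  2.01020515e-03],
       [ 7.96838583e-05,  2.16435080e-03, -9.99997655e-01]]), 'wrist_force': array([ 0.19363278, -0.83450744,  0.48670053]), 'moment': array([-0.03291881,  0.05648725,  0.03380858]), 'gripper_width': 0.9984475618356109}
scene [[484.92313981   0.         283.9366909 ]
 [  0.         484.92313981 209.78196916]
 [  0.           0.           1.        ]] [[ 0.22220911 -0.82055788  0.52660029  1.23548281]
 [ 0.97493844  0.19302045 -0.11062613 -0.17083517]
 [-0.01086948  0.537985    0.84288433  1.12630788]
 [ 0.          0.   
[... 162 characters left out ...]
5.88529553]
 [  0.           0.           1.        ]] [[-0.01385826  0.98445968 -0.17506309  0.4068692 ]
 [-0.99942819 -0.00823737  0.03279377 -0.00933306]
 [ 0.03084209  0.17541745  0.98401092  1.00535195]
 [ 0.          0.          0.          1.        ]] ['image', 'range_z', 'intrinsics', 'extrinsics', 'E']
wrist [[300.37935115   0.         277.23973564]
 [  0.         300.37935115 210.51870259]
 [  0.           0.           1.        ]] [[-0.33746602 -0.9033044  -0.26487328  0.1386501 ]
 [ 0.94133688 -0.32345803 -0.09622771 -0.61378537]
 [ 0.00124753 -0.28180857  0.95946984  0.38238077]
 [ 0.          0.          0.          1.        ]] ['image', 'range_z', 'intrinsics', 'mount', 'E']
```

View pics/top.png

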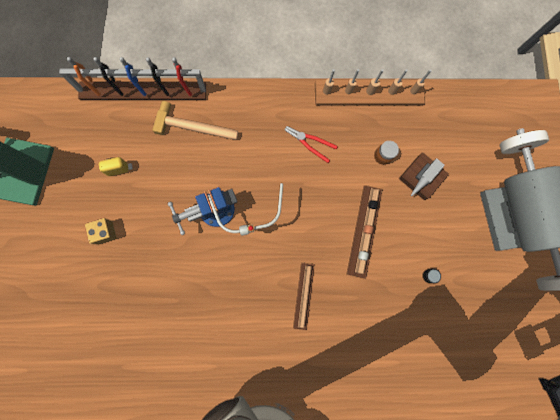

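View pics/scene.png

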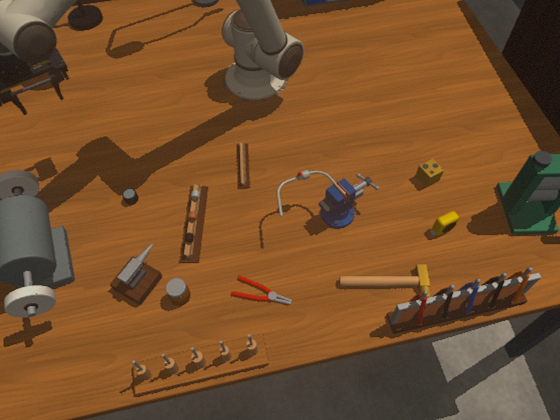

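The top view shows the full-size rail at (368,230), with the black bead at (374,205), copper at (368,229) and silver at (363,255). The short rail at (304,296) is a decoy. The ring's setting is at (249,229), the bend is near (278,218) and the free end is at (282,185). Next I measure these and make a close crop.

```bash
python3 - <<'E'
from h import *
import pickle
D=pickle.load(open('d0.pkl','rb'))
c=D['top'];P=cloud(c);im=c['image']
def show(name,m):print(name,m.sum(),P[m].mean(0).round(4) if m.sum() else '',)
for n,(u,v) in dict(black=(374,205),cop=(368,229),silver=(363,255)).items():
    q=P[v-6:v+7,u-7:u+8].reshape(-1,3);q=q[q[:,2]>.034];print(n,len(q),q.mean(0),q.min(0),q.max(0))
# wire
Z=P[...,2];m=np.zeros(Z.shape,bool);m[180:245,215:300]=1;m&=(Z>.1)&(Z<.14)
vs,us=np.nonzero(m)
np.set_printoptions(precision=4,suppress=True,linewidth=150)
for v in range(180,240,3):
    k=vs==v
    if k.any():
        uu=us[k];uu=uu[uu>262]
        if len(uu):print(v,uu.min(),uu.max(),P[v,uu].mean(0))
print('cols')
for u in range(215,284,4):
    k=(us==u)&(vs>205)
    if k.any():print(u,vs[k].min(),vs[k].max(),P[vs[k],u].mean(0),P[vs[k],u][:,2].max())
a=cv2.resize(im[175:250,200:300],None,fx=5,fy=5,interpolation=2);b=cv2.resize(im[180:280,340:400],None,fx=3.75,fy=3.75,interpolation=2)
save('crop',np.hstack([a,b]))
E
```

```text
black 76 [ 0.57663905 -0.27355386  0.0708222 ] [ 0.4068692  -0.29429238  0.0352959 ] [ 0.59219758 -0.00933306  1.00535195]
cop 77 [ 0.51598987 -0.26188071  0.05788045] [ 0.4068692  -0.27669797  0.03508214] [ 0.52832884 -0.00933306  1.00535195]
silver 76 [ 0.4528453  -0.24915632  0.0459485 ] [ 0.44274343 -0.2615581   0.03653446] [ 0.4630913  -0.23821814  0.05113341]
183 280 282 [ 0.619  -0.0471  0.1186]
186 280 282 [ 0.6116 -0.047   0.1193]
189 280 282 [ 0.6046 -0.0469  0.1185]
192 279 281 [ 0.5977 -0.0445  0.1176]
195 279 281 [ 0.5903 -0.0443  0.1189]
198 279 281 [ 0.5835 -0.0443  0.1173]
201 278 280 [ 0.5763 -0.0418  0.1179]
204 278 280 [ 0.5691 -0.0417  0.1184]
207 278 280 [ 0.562  -0.0416  0.1184]
210 278 280 [ 0.5551 -0.0415  0.1176]
213 277 279 [ 0.5477 -0.039   0.1204]
216 275 278 [ 0.5409 -0.0355  0.1189]
219 273 276 [ 0.534  -0.0308  0.1188]
222 269 273 [ 0.527  -0.0227  0.1195]
225 263 269 [ 0.5203 -0.0112  0.1184]
cols
215 206 216 [0.5536 0.1056 0.1201] 0.12375118081247194
219 206 224 [0.5427 0.0967 0.1171] 0.12053211866755587
223 206 228 [0.5379 0.0877 0.1145] 0.12053401490593085
227 228 230 [0.5121 0.078  0.1181] 0.11879421007758595
231 229 232 [0.5086 0.0689 0.1172] 0.12071390750736444
235 230 232 [0.5072 0.0596 0.1191] 0.12189582032930857
239 226 231 [0.5123 0.0503 0.1236] 0.12662707123699712
243 225 234 [0.5098 0.0411 0.1246] 0.13034360645921095
247 225 233 [0.511  0.0321 0.1234] 0.12653374604345125
251 224 231 [0.5138 0.0229 0.1279] 0.13244313421668152
255 226 228 [0.516  0.0141 0.1178] 0.11883118913294921
259 225 227 [0.5181 0.0049 0.119 ] 0.1198800908662343
263 224 226 [ 0.5204 -0.0043  0.1182] 0.11915863794937387
267 223 225 [ 0.5228 -0.0135  0.1171] 0.11849518531407988
271 221 223 [ 0.527  -0.0227  0.1199] 0.12122093497112219
275 216 220 [ 0.5364 -0.032   0.1182] 0.12113873489802907
279 206 214 [ 0.555  -0.0415  0.1184] 0.1214215079294565
```

View pics/crop.png

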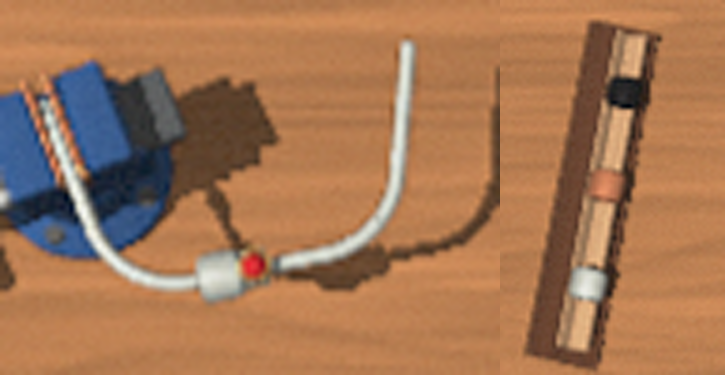

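Crop: the silver bead is the bottom one (587,285 in the crop) on the long rail, with copper and black above it. Things that could be mistaken for it are the twin bead on the ring at top px (241,229), the jar's cap at (388,152) and the loupe at (432,275). The choice agrees with the description. Now I move above it.

Call:
play_rows --commands '[[[0.05, 0.07, 0, 0, 0, -0.14, 0], [0.1, 0.14, 0, 0, 0, -0.28, 0], [0.15, 0.21, -0.02, 0, 0, -0.42, 0], [0.2, 0.28, -0.04, 0, 0, -0.54, 0], [0.242, 0.339, -0.05, 0, 0, -0.541, 0]]]'

```text
time_s: 0.65
tcp_pos: [0.353, -0.3892, 0.2001]
ee_rot: [[-0.98, 0.198, 0.0], [0.198, 0.98, 0.0], [-0.0, 0.0, -1.0]]
wrist_force: [0.3, -1.0, 0.6]
gripper_width: 1.003
```

Call:
play_rows --commands '[[[0, 0, 0, 0, 0, 0, 0], [0, 0, 0, 0, 0, 0, 0], [0, 0, 0, 0, 0, 0, 0]]]'

```text
time_s: 0.95
tcp_pos: [0.3522, -0.3914, 0.2006]
ee_rot: [[-0.981, 0.195, 0.0], [0.195, 0.981, -0.0], [-0.0, -0.0, -1.0]]
wrist_force: [0.5, -0.0, -0.2]
gripper_width: 0.994
```

Call:
play_rows --commands '[[[0.03, 0.04, -0.01, 0, 0, 0, 0], [0.06, 0.08, -0.02, 0, 0, 0, 0], [0.09, 0.12, -0.03, 0, 0, 0, 0], [0.101, 0.142, -0.03, 0, 0, 0, 0], [0.101, 0.142, -0.03, 0, 0, 0, 0]]]'

```text
time_s: 1.45
tcp_pos: [0.4544, -0.248, 0.1702]
ee_rot: [[-0.981, 0.193, -0.0], [0.193, 0.981, 0.0], [0.0, 0.0, -1.0]]
wrist_force: [-0.6, -0.1, -0.8]
gripper_width: 0.998
```

Call:
play_rows --commands '[[[0, 0, 0, 0, 0, 0, 0], [0, 0, 0, 0, 0, 0, 0]]]'

```text
time_s: 1.65
tcp_pos: [0.4528, -0.2502, 0.1706]
ee_rot: [[-0.98, 0.197, 0.0], [0.197, 0.98, -0.0], [-0.0, -0.0, -1.0]]
wrist_force: [0.5, -0.7, 1.1]
gripper_width: 1.001
```

```bash
python3 - <<'E'
from h import *
np.set_printoptions(precision=4,suppress=True,linewidth=150)
c=cap('wrist');P=cloud(c);save('w1',c['image']);s=r.sense();print(s['tcp_pos'],s['ee_rot'][:,1],s['joints'])
import pickle;pickle.dump(c,open('w1.pkl','wb'))
m=(P[...,2]>.034)&(P[...,2]<.06)&(abs(P[...,0]-.51)<.1)&(abs(P[...,1]+.26)<.06)
n,l,st,ce=cv2.connectedComponentsWithStats(m.astype(np.uint8))
for i in range(1,n):
    if st[i,4]>60:
        q=P[l==i];print(st[i],q.mean(0),q.min(0),q.max(0),c['image'][l==i].mean(0))
E
```

```text
[ 0.4528 -0.2502  0.1706] [ 0.1974  0.9803 -0.0001] [-10.9319  14.2482 -18.9644   0.007  -56.7774 -90.4578]
[264 191  23  23 446] [ 0.4508 -0.2521  0.0441] [ 0.4407 -0.2644  0.0341] [ 0.4627 -0.2401  0.049 ] [180.9215 182.4619 173.1368]
[262 252  22  22 398] [ 0.5154 -0.2679  0.0439] [ 0.5059 -0.2804  0.0341] [ 0.5283 -0.2561  0.0484] [108.6156  68.9548  45.696 ]
[261 307  20  20 346] [ 0.5787 -0.2832  0.0438] [ 0.5698 -0.2957  0.0355] [ 0.5918 -0.2716  0.0482] [31.474  27.1965 24.2052]
```

View pics/w1.png

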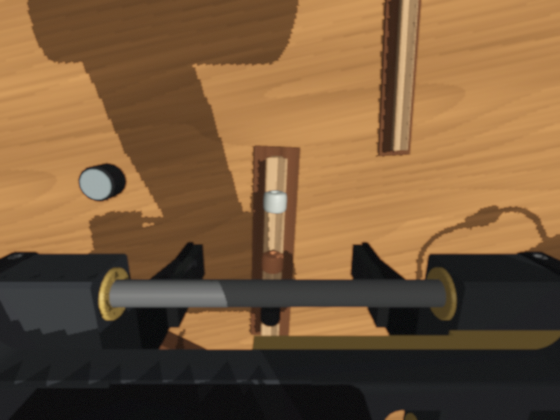

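The wrist view shows the silver bead at (275,201) on the long rail, copper at (273,262) and black at (271,317). The measured heights fit (top 0.0485). I descend and grasp.

Call:
play_rows --commands '[[[-0.001, -0.002, -0.04, 0, 0, -0.035, 0], [-0.001, -0.002, -0.08, 0, 0, -0.035, 0], [-0.001, -0.002, -0.12, 0, 0, -0.035, 0], [-0.001, -0.002, -0.152, 0, 0, -0.035, 0], [-0.001, -0.002, -0.152, 0, 0, -0.035, 0]]]'

```text
time_s: 2.2
tcp_pos: [0.4484, -0.2511, 0.0148]
ee_rot: [[-0.973, 0.232, -0.009], [0.232, 0.973, 0.002], [0.01, 0.0, -1.0]]
wrist_force: [-0.4, 0.3, 1.0]
gripper_width: 1.005
```

Call:
play_rows --commands '[[[0, 0, 0, 0, 0, 0, 0.5], [0, 0, 0, 0, 0, 0, 0.9], [0, 0, 0, 0, 0, 0, 1], [0, 0, 0, 0, 0, 0, 1], [0, 0, 0, 0, 0, 0, 1]]]'

```text
time_s: 2.7
tcp_pos: [0.4529, -0.251, 0.0195]
ee_rot: [[-0.973, 0.229, 0.002], [0.229, 0.973, -0.0], [-0.002, 0.0, -1.0]]
wrist_force: [0.3, -0.1, -1.4]
gripper_width: 0.634
```

Call:
play_rows --commands '[[[0, 0, 0, 0, 0, 0, 1], [0, 0, 0, 0, 0, 0, 1]]]'

```text
time_s: 2.9
tcp_pos: [0.4525, -0.2508, 0.0187]
ee_rot: [[-0.973, 0.229, 0.0], [0.229, 0.973, -0.0], [-0.0, 0.0, -1.0]]
wrist_force: [-0.0, -0.1, 0.0]
gripper_width: 0.446
```

Call:
play_rows --commands '[[[0, 0, 0, 0, 0, 0, 1], [0, 0, 0, 0, 0, 0, 1], [0, 0, 0, 0, 0, 0, 1], [0, 0, 0, 0, 0, 0, 1], [0, 0, 0, 0, 0, 0, 1]]]'

```text
time_s: 3.4
tcp_pos: [0.4523, -0.2522, 0.0193]
ee_rot: [[-0.974, 0.229, -0.0], [0.229, 0.974, -0.002], [-0.0, -0.002, -1.0]]
wrist_force: [-2.2, -6.1, 4.7]
gripper_width: 0.26
```

Call:
play_rows --commands '[[[0, 0, 0.03, 0, 0, 0, 1], [0, 0, 0.07, 0, 0, 0, 1], [0, 0, 0.12, 0, 0, 0, 1], [0, 0, 0.142, 0, 0, 0, 1], [0, 0, 0.142, 0, 0, 0, 1]]]'

```text
time_s: 3.9
tcp_pos: [0.4547, -0.2515, 0.1645]
ee_rot: [[-0.973, 0.229, 0.008], [0.229, 0.974, -0.002], [-0.009, -0.0, -1.0]]
wrist_force: [-0.3, -0.6, -1.1]
gripper_width: 0.259
```

Call:
play_rows --commands '[[[0.035, 0.03, 0, 0, 0, 0.03, 1], [0.07, 0.06, 0, 0, 0, 0.06, 1], [0.105, 0.09, 0, 0, 0, 0.09, 1], [0.14, 0.12, 0, 0, 0, 0.12, 1], [0.17, 0.145, 0, 0, 0, 0.14, 1]]]'

```text
time_s: 4.4
tcp_pos: [0.623, -0.104, 0.1584]
ee_rot: [[-0.996, 0.09, -0.003], [0.09, 0.996, 0.0], [0.003, -0.0, -1.0]]
wrist_force: [0.4, -0.0, -0.4]
gripper_width: 0.263
```

Call:
play_rows --commands '[[[0.03, 0.025, 0, 0, 0, 0, 1], [0.06, 0.05, 0, 0, 0, 0, 1], [0.067, 0.052, 0, 0, 0, 0, 1], [0.067, 0.052, 0, 0, 0, 0, 1], [0.067, 0.052, 0, 0, 0, 0, 1]]]'

```text
time_s: 4.9
tcp_pos: [0.6881, -0.0545, 0.159]
ee_rot: [[-0.996, 0.092, -0.003], [0.092, 0.996, -0.0], [0.003, -0.0, -1.0]]
wrist_force: [-0.4, -1.7, -0.3]
gripper_width: 0.257
```

Call:
play_rows --commands '[[[0, 0, 0, 0, 0, 0, 1], [0, 0, 0, 0, 0, 0, 1], [0, 0, 0, 0, 0, 0, 1]]]'

```text
time_s: 5.2
tcp_pos: [0.6889, -0.0545, 0.161]
ee_rot: [[-0.996, 0.092, 0.0], [0.092, 0.996, 0.0], [-0.0, 0.0, -1.0]]
wrist_force: [-0.0, -0.4, -1.0]
gripper_width: 0.259
```

```bash
cat > wire.py <<'E'
from h import *
import pickle,sys
np.set_printoptions(precision=4,suppress=True,linewidth=150)
n=sys.argv[1]
s=r.sense();c=cap('wrist');P=cloud(c);pickle.dump((s,c),open(n+'.pkl','wb'));save(n,c['image'])
print(s['time_s'],s['tcp_pos'],s['ee_rot'],s['joints'][[0,5]])
Z=P[...,2];m=(Z>.095)&(Z<.14)&(P[...,0]>.45)&(P[...,0]<.64)&(P[...,1]<.1)
nn,l,st,ce=cv2.connectedComponentsWithStats(m.astype(np.uint8),connectivity=8)
for i in range(1,nn):
    if st[i,4]>80:print(i,st[i],P[l==i].mean(0),P[l==i].min(0),P[l==i].max(0))
E
python3 wire.py w2
```

```text
5.2 [ 0.6889 -0.0545  0.161 ] [[-0.9958  0.092   0.0004]
 [ 0.092   0.9958  0.0001]
 [-0.0004  0.0002 -1.    ]] [   8.8427 -104.1187]
1 [ 272    0   17  135 1452] [ 0.5784 -0.0441  0.1166] [ 0.5428 -0.0512  0.1129] [ 0.6197 -0.0343  0.1194]
3 [ 460    7   57   95 3562] [0.5838 0.0903 0.1115] [0.5572 0.0789 0.095 ] [0.6117 0.1    0.1192]
```

View pics/w2.png

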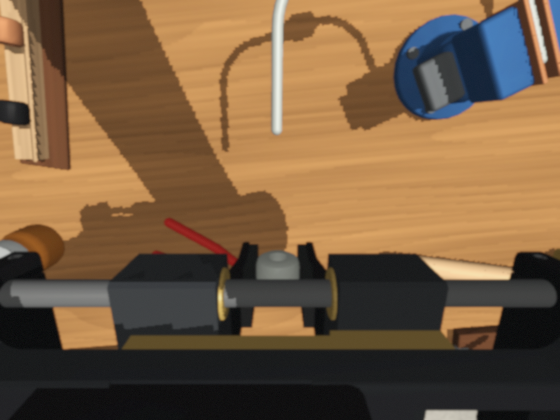

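The wrist view shows the held bead at (277,265) between the fingers, with the wire end at (278,130) lined up with it and the leg running to (278,30). Now I fit the leg.

```bash
cat > fit.py <<'E'
from h import *
import pickle,sys
np.set_printoptions(precision=4,suppress=True,linewidth=150)
s,c=pickle.load(open(sys.argv[1]+'.pkl','rb'))
P=cloud(c);T=c['E']
Z=P[...,2]
b=P[60:200,100:240].reshape(-1,3);b=b[abs(b[:,2])<.02];A=np.c_[b[:,:2],np.ones(len(b))];print('bench plane',np.linalg.lstsq(A,b[:,2],rcond=None)[0],np.median(b[:,2]))
K=np.array(c['intrinsics'])
m=(Z>.1)&(Z<.135)&(P[...,0]>.45)&(P[...,0]<.645)
m[:,:240]=0;m[:,320:]=0
pts=[]
for v in range(0,240):
    u=np.nonzero(m[v])[0]
    if len(u)>=5:
        q=P[v,u];k=np.argsort(q[:,2])[-5:]
        pts.append([v,u.mean(),len(u),*q.mean(0),np.median(q[:,2])])
pts=np.array(pts);print(pts[::8])
L=pts[pts[:,3]>float(sys.argv[2])]
y=np.polyfit(L[:,3],L[:,4],1);z=np.polyfit(L[:,3],L[:,6],1);print('leg y(x)',y,np.degrees(np.arctan(y[0])),'ztop(x)',z,np.degrees(np.arctan(z[0])),'resid',np.std(L[:,4]-np.polyval(y,L[:,3])),np.std(L[:,6]-np.polyval(z,L[:,3])))
q=P[m];xe=np.sort(q[:,0])[-8:].mean();print('end x',xe,'y',np.polyval(y,xe),'ztop',np.polyval(z,xe))
# bead in hand
R=s['ee_rot'];t=(P-s['tcp_pos'])@R
mb=(abs(t[...,1])<.013)&(t[...,2]>-.036)&(t[...,2]<-.004)&(abs(t[...,0])<.02)
mb[280:]=0
vs,us=np.nonzero(mb)
if len(vs):print('bead tool-frame',t[mb].mean(0),t[mb].min(0),t[mb].max(0),'u',us.min(),us.max(),vs.min(),vs.max())
E
python3 fit.py w2 .57
```

```text
bench plane [ 0.0002 -0.0006 -0.0015] -0.0013089435193154308
[[  0.     282.      13.       0.5434  -0.038    0.1162   0.1162]
 [  8.     279.5     12.       0.5474  -0.0398   0.1164   0.1166]
 [ 16.     278.      11.       0.5515  -0.0411   0.1163   0.1163]
 [ 24.     277.5     12.       0.5556  -0.0418   0.116    0.1163]
 [ 32.     277.      11.       0.56    -0.0425   0.1167   0.1165]
 [ 40.     277.      11.       0.5642  -0.0429   0.1165   0.1168]
 [ 48.     277.      11.       0.5686  -0.0433   0.1167   0.1171]
 [ 56.     277.      11.       0.5731  -0.0437   0.1167   0.1166]
 [ 64.     277.      11.       0.5776  -0.0441   0.1168   0.1168]
 [ 72.     277.      11.       0.5821  -0.0445   0.1166   0.1168]
 [ 80.     277.      11.       0.5867  -0.045    0.1167   0.1168]
 [ 88.     277.      11.       0.5914  -0.0454   0.1166   0.1169]
 [ 96.     276.5     10.       0.5961  -0.0462   0.1169   0.1165]
 [104.     276.5     10.       0.601   -0.0466   0.1172   0.1176]
 [112.     276.5     10.       0.6058  -0.0471   0.1171   0.117 ]
 [120.     276.5     10.       0.6108  -0.0475   0.1172   0.1174]
 [128.     276.5     10.       0.6158  -0.048    0.1175   0.1174]]
leg y(x) [-0.104  0.016] -5.939240207221063 ztop(x) [0.008  0.1122] 0.4569530455291048 resid 9.012816848236638e-05 0.0003333729427579522
end x 0.619415283714257 y -0.0484750434361946 ztop 0.1171356048490315
bead tool-frame [ 0.0073  0.     -0.0214] [-0.0015 -0.013  -0.0357] [ 0.0104  0.0129 -0.0042] u 249 304 248 278
```

Call:
play_rows --commands '[[[-0.01, 0.001, -0.03, 0, 0, -0.011, 1], [-0.024, 0.0013, -0.06, 0, 0, -0.011, 1], [-0.024, 0.0013, -0.064, 0, 0, -0.011, 1], [-0.024, 0.0013, -0.064, 0, 0, -0.011, 1], [-0.024, 0.0013, -0.064, 0, 0, -0.011, 1]]]'

```text
time_s: 5.75
tcp_pos: [0.6674, -0.0526, 0.0985]
ee_rot: [[-0.995, 0.101, 0.004], [0.101, 0.995, -0.0], [-0.004, 0.0, -1.0]]
wrist_force: [0.6, 0.0, -0.2]
gripper_width: 0.258
```

Call:
play_rows --commands '[[[0, 0, 0, 0, 0, 0, 1], [0, 0, 0, 0, 0, 0, 1]]]'

```text
time_s: 5.95
tcp_pos: [0.6665, -0.0525, 0.0979]
ee_rot: [[-0.995, 0.102, 0.003], [0.102, 0.995, 0.0], [-0.003, 0.001, -1.0]]
wrist_force: [0.2, 0.7, -0.9]
gripper_width: 0.259
```

```bash
python3 wire.py w3; python3 fit.py w3 .57; python3 - <<'E'
from h import *
import pickle
s,c=pickle.load(open('w3.pkl','rb'));im=c['image']
save('w3c',cv2.resize(im[90:300,200:360],None,fx=3.7,fy=2.8,interpolation=cv2.INTER_NEAREST))
for v in (250,256,262,266,270):print(v,im[v,245:312].mean(-1).astype(int))
E
```

```text
5.95 [ 0.6665 -0.0525  0.0979] [[-0.9948  0.1019  0.0027]
 [ 0.102   0.9948  0.0002]
 [-0.0027  0.0005 -1.    ]] [   9.3318 -105.191 ]
1 [ 267    0   24  188 2946] [ 0.5772 -0.0439  0.1166] [ 0.5412 -0.0516  0.1126] [ 0.6196 -0.0341  0.1196]
2 [ 523   27   37  110 2558] [0.5832 0.0858 0.1028] [0.5602 0.0786 0.095 ] [0.6113 0.0978 0.1144]
bench plane [-0.     -0.0004 -0.0013] -0.001318701264956812
[[  0.     281.5     18.       0.5423  -0.0377   0.1162   0.1164]
 [  8.     279.5     18.       0.545   -0.0388   0.1163   0.1163]
 [ 16.     277.      17.       0.5479  -0.0401   0.1165   0.1168]
 [ 24.     276.      17.       0.5508  -0.0408   0.1168   0.1166]
 [ 32.     275.      17.       0.5535  -0.0415   0.1161   0.1157]
 [ 40.     274.5     16.       0.5566  -0.0421   0.1165   0.1166]
 [ 48.     274.5     16.       0.5596  -0.0424   0.1165   0.1166]
 [ 56.     274.5     16.       0.5627  -0.0427   0.1166   0.1168]
 [ 64.     274.5     16.       0.5657  -0.043    0.1166   0.1169]
 [ 72.     274.5     16.       0.5689  -0.0434   0.1165   0.1167]
 [ 80.     274.5     16.       0.5721  -
[... 1825 characters left out ...]
107 107 107 107 107
 106 107 108 108 108 108 109 109 110 110 109 109 108 108 107 105  99  82
  55  33  26  25  25  27  26  27  25  24  23  19  17]
266 [ 24  26  26  27  26  25  26  24  25  30  50  76  96 106 110 113 116 119
 120 121 121 120 120 121 121 120 120 119 119 119 119 119 119 119 119 118
 119 120 120 121 120 120 121 122 122 123 123 122 121 118 115 111 106  92
  71  44  28  25  25  25  27  25  26  25  25  25  22]
270 [ 27  25  25  25  26  24  26  26  25  32  51  77  99 108 113 113 117 119
 122 124 125 125 128 130 132 133 134 134 136 137 138 140 141 139 138 138
 136 135 135 134 132 133 131 130 128 127 125 125 121 118 115 111 106  93
  70  42  27  23  24  26  25  24  24  22  25  25  23]
```

View pics/w3c.png

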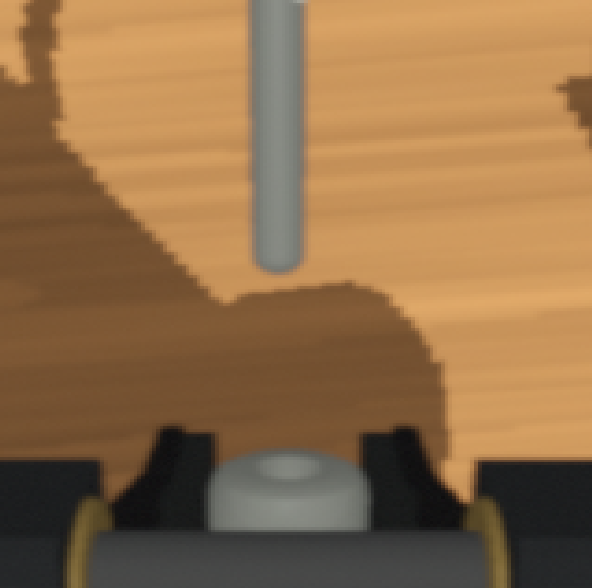

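The crop shows the bead's hole centred at u≈277.3, between its edges at 255.5 and 299.3. The wire tip is at (275,186), so I shift about 0.7 mm toward -y and then advance.

Call:
play_rows --commands '[[[-0.01, 0.0003, -0.0005, 0, 0, 0, 1], [-0.02, 0.0013, -0.0005, 0, 0, 0, 1], [-0.028, 0.0021, -0.0005, 0, 0, 0, 1], [-0.028, 0.0021, -0.0005, 0, 0, 0, 1], [-0.028, 0.0021, -0.0005, 0, 0, 0, 1]]]'

```text
time_s: 6.5
tcp_pos: [0.6373, -0.0504, 0.0964]
ee_rot: [[-0.995, 0.102, 0.001], [0.102, 0.995, -0.0], [-0.001, 0.0, -1.0]]
wrist_force: [0.8, 0.0, -0.6]
gripper_width: 0.258
```

Call:
play_rows --commands '[[[0, 0, 0, 0, 0, 0, 1], [0, 0, 0, 0, 0, 0, 1]]]'

```text
time_s: 6.7
tcp_pos: [0.6377, -0.0504, 0.096]
ee_rot: [[-0.995, 0.102, 0.0], [0.102, 0.995, -0.0], [-0.0, -0.0, -1.0]]
wrist_force: [-0.0, 0.7, -1.0]
gripper_width: 0.258
```

```bash
python3 wire.py w4; python3 fit.py w4 .57|tail -4; python3 - <<'E'
from h import *
import pickle
s,c=pickle.load(open('w4.pkl','rb'));im=c['image']
save('w4c',cv2.resize(im[150:300,200:360],None,fx=4,fy=4,interpolation=cv2.INTER_NEAREST))
for i in range(3):
    r.capture('wrist');s=r.sense();print(s['tcp_pos'],s['wrist_force'])
E
```

```text
6.7 [ 0.6377 -0.0504  0.096 ] [[-0.9948  0.102   0.0003]
 [ 0.102   0.9948 -0.    ]
 [-0.0003 -0.     -1.    ]] [   9.9455 -105.8028]
1 [ 269    0  207  245 5299] [ 0.5494 -0.0258  0.1163] [ 0.5165 -0.0516  0.1064] [0.6192 0.0455 0.1194]
2 [ 515   87   45  109 3296] [0.5824 0.0862 0.1056] [0.5587 0.0784 0.095 ] [0.6119 0.0981 0.1176]
3 [ 229  242   98   37 2669] [ 0.6292 -0.0492  0.1183] [ 0.6242 -0.0717  0.0951] [ 0.64   -0.0263  0.1386]
 [235.     276.5     14.       0.6144  -0.0481   0.1172   0.1172]]
leg y(x) [-0.1035  0.0154] -5.90689061733394 ztop(x) [0.0107 0.1106] 0.6157919042888923 resid 5.5322486245580404e-05 0.00023950503719977014
end x 0.6399536995918397 y -0.05077984901851379 ztop 0.11748697689663214
bead tool-frame [ 0.0075 -0.0001 -0.0214] [-0.0013 -0.013  -0.0359] [ 0.02    0.0129 -0.004 ] u 249 304 241 278
[ 0.63760522 -0.05044309  0.09587193] [-0.48291801  0.79812836 -0.54045388]
[ 0.63754152 -0.05047263  0.09583901] [-0.14048377  0.04960486  0.38283067]
[ 0.63749234 -0.05048587  0.09585898] [-0.02477128  0.41437486  0.19179824]
```

View pics/w4c.png

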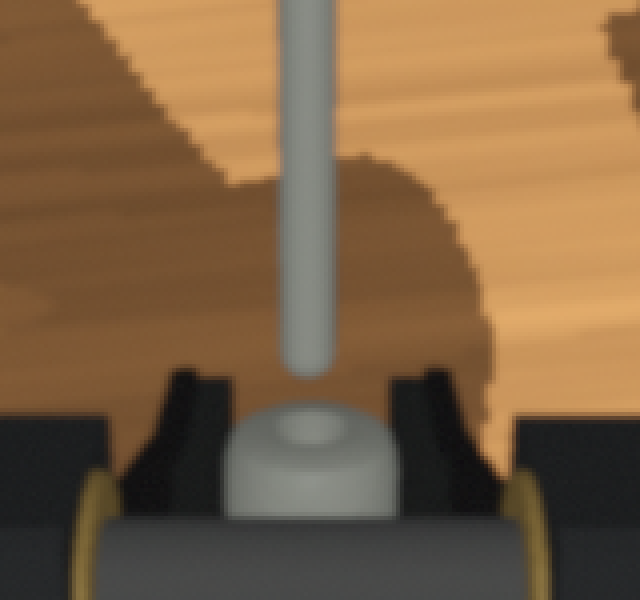

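The crop shows the wire tip (307,375) centred on the hole (309,425) to within 0.3 mm. I raise 1 mm and creep on.

Call:
play_rows --commands '[[[0, 0, 0.001, 0, 0, 0, 1], [-0.003, 0.0003, 0.001, 0, 0, 0, 1], [-0.006, 0.0006, 0.001, 0, 0, 0, 1], [-0.009, 0.0009, 0.001, 0, 0, 0, 1], [-0.011, 0.0011, 0.001, 0, 0, 0, 1]]]'

```text
time_s: 7.4
tcp_pos: [0.6259, -0.0493, 0.0971]
ee_rot: [[-0.995, 0.102, -0.0], [0.102, 0.995, 0.0], [0.0, -0.0, -1.0]]
wrist_force: [-0.2, -0.0, 0.3]
gripper_width: 0.26
```

Call:
play_rows --commands '[[[-0.001, 0.0001, 0, 0, 0, 0, 1], [-0.002, 0.0002, 0, 0, 0, 0, 1], [-0.003, 0.0003, 0, 0, 0, 0, 1], [-0.003, 0.0003, 0, 0, 0, 0, 1]]]'

```text
time_s: 7.8
tcp_pos: [0.6233, -0.049, 0.097]
ee_rot: [[-0.995, 0.102, -0.0], [0.102, 0.995, 0.0], [0.0, 0.0, -1.0]]
wrist_force: [0.2, -0.4, -0.4]
gripper_width: 0.259
```

```bash
cat > f.py <<'E'
from h import *
np.set_printoptions(precision=4,suppress=True)
a=[]
for i in range(5): r.capture('wrist');s=r.sense();a.append(np.r_[s['wrist_force'],s['moment'],s['tcp_pos']])
print('F M tcp',np.mean(a,0),'t',s['time_s'])
E
python3 f.py
```

```text
F M tcp [-0.0159  0.1047 -0.8634 -0.0405 -0.0303 -0.0025  0.6234 -0.0491  0.097 ] t 8.05
```

The bead is threaded about 7 mm with no measurable side force. Now I fit the complete wire model from the close wrist cloud: leg, bend and bar.

```bash
cat > model.py <<'E'
import numpy as np
Rb=.042
def center(p,n=40):
    """centre line in world xy; p=x0,y0,yaw,t1,t2 ; returns pts from setting outwards, headings, s (0 at setting centre)"""
    x0,y0,yaw,t1,t2=p
    segs=[(np.linspace(0,.028,15),0)]
    pos=np.zeros(2);h=-np.pi/2;pts=[];hd=[];ss=[];s=0
    for L,k,turn in((.028,0,0),(Rb*np.radians(80),1/Rb,t1),(.0635,0,t2)):
        h+=turn;N=int(L/.0005)
        for i in range(N):
            pts.append(pos.copy());hd.append(h);ss.append(s)
            d=L/N;h+=k*d/2;pos=pos+d*np.array([np.cos(h),np.sin(h)]);h+=k*d/2;s+=d
    pts.append(pos);hd.append(h);ss.append(s)
    R=np.array([[np.cos(yaw),-np.sin(yaw)],[np.sin(yaw),np.cos(yaw)]])
    return np.array(pts)@R.T+[x0,y0],np.array(hd)+yaw,np.array(ss)
E
cat > fitm.py <<'E'
from h import *;from model import *
import pickle
from scipy.optimize import least_squares
from scipy.spatial import cKDTree
np.set_printoptions(precision=4,suppress=True,linewidth=150)
s,c=pickle.load(open('w4.pkl','rb'));P=cloud(c);Z=P[...,2]
m=(Z>.095)&(Z<.14)&(P[...,0]>.45)&(P[...,0]<.623)&(P[...,1]<.1)
n,l,st,ce=cv2.connectedComponentsWithStats(m.astype(np.uint8),connectivity=8)
i=1+np.argmax([st[k,4] for k in range(1,n)]);q=P[l==i];im=c['image'][l==i]
q=q[q[:,2]>.1135]
print('red',q[(im[P[l==i][:,2]>.1135][:,0]>im[P[l==i][:,2]>.1135][:,1]*1.8)].mean(0) if 1 else '')
w=q[q[:,1]<.012]   # free side only, before setting
print(len(q),len(w),q[q[:,1]>.012].mean(0) if (q[:,1]>.012).any() else '')
yb=w[(w[:,1]>-.008)];print('bar fit',np.polyfit(yb[:,1],yb[:,0],1))
tip=w[:,0].max();print('tip',tip)
def f(p):
    c,h,_=center(p);d,_=cKDTree(c).query(w[::3,:2]);
    return np.r_[np.maximum(d,.0)*1, 30*(c[-1,0]-tip), (p[4]/.05)*1e-4,(p[3]/.1)*1e-4]
best=None
for y0 in(.018,.024,.03):
    o=least_squares(f,[.512,y0,.24,-.1,-.03],x_scale=[.01,.01,.1,.1,.1],diff_step=1e-3)
    print(o.x,np.degrees(o.x[2:]),o.cost,np.sqrt(np.mean(f(o.x)[:-3]**2)))
    if best is None or o.cost<best.cost:best=o
p=best.x;C,H,S=center(p);np.save('p.npy',p)
T=cKDTree(C);d,k=T.query(w[:,:2]);nrm=np.c_[-np.sin(H),np.cos(H)]
e=((w[:,:2]-C[k])*nrm[k]).sum(1)
for a in np.arange(0,.15,.01):
    mm=(S[k]>=a)&(S[k]<a+.01)
    if mm.any():print(a,mm.sum(),'lat err %.4f'%e[mm].mean(),'width',e[mm].max()-e[mm].min(),'ztop',np.median(w[mm,2]),np.percentile(w[mm,2],90),C[k][mm].mean(0),np.degrees(H[k][mm].mean()))
E
python3 fitm.py
```

```text
red [nan nan nan]
5104 4738 [0.5214 0.0262 0.116 ]
bar fit [-0.0507  0.52  ]
tip 0.6192146607923391
[ 0.5158  0.0255  0.145  -0.1098  0.0413] [ 8.3063 -6.2911  2.3646] 0.0029141303968113147 0.001920612774464413
[ 0.5158  0.0255  0.145  -0.1098  0.0413] [ 8.3063 -6.2911  2.3646] 0.002914130403467552 0.001920612776657513
[ 0.5158  0.0255  0.145  -0.1098  0.0413] [ 8.3063 -6.2911  2.3646] 0.002914130403055693 0.0019206127765218144
0.01 89 lat err 0.0011 width 0.002207387464874145 ztop 0.11558610616359233 0.1166826623843156 [0.5183 0.0085] -81.69365202177255
0.02 315 lat err 0.0005 width 0.005213199433869602 ztop 0.11644030023082597 0.11757894301463273 [0.5195 0.0004] -83.0621747722369
0.03 466 lat err -0.0002 width 0.006997157446977152 ztop 0.11649676553224847 0.11758411637980008 [ 0.5208 -0.0089] -78.73491757071136
0.04 467 lat err -0.0002 width 0.00727349528197524 ztop 0.1164974677311219 0.11761660881564709 [ 0.5238 -0.0183] -65.1410053790473
0.05 443 lat err -0.0002 width 0.007045076840926473 ztop 0.11652178458808995 0.1175875507037536 [ 0.5291 -0.0269] -51.42131508432129
0.06 413 la
[... 662 characters left out ...]
1 294 lat err 0.0001 width 0.006244422653254159 ztop 0.11681440412900806 0.11788228135367848 [ 0.5841 -0.0451] -5.620194403921033
0.12 285 lat err 0.0000 width 0.006355927406055294 ztop 0.11697424709883794 0.11801973397062505 [ 0.594  -0.0461] -5.620194403921033
0.13 277 lat err -0.0000 width 0.006457377513001301 ztop 0.1171121320850497 0.11812193363385708 [ 0.604 -0.047] -5.620194403921033
0.14 246 lat err -0.0001 width 0.006559820386972672 ztop 0.11718117403242473 0.11828049859540377 [ 0.6137 -0.048 ] -5.620194403921032fitm.py:11: RuntimeWarning: Mean of empty slice.
  print('red',q[(im[P[l==i][:,2]>.1135][:,0]>im[P[l==i][:,2]>.1135][:,1]*1.8)].mean(0) if 1 else '')
  ret = um.true_divide(
```

```bash
cat > plan.py <<'E'
from h import *;from model import *
import sys
# plan.py s1 step [dlat] : rows from present pose to s1 (bead centre), 5 per call
p=np.load('p.npy');C,H,S=center(p)
def at(s):
    if s>S[-1]: d=np.array([np.cos(H[-1]),np.sin(H[-1])]);return C[-1]+d*(s-S[-1])
    return np.array([np.interp(s,S,C[:,i]) for i in(0,1)])
def zw(s): return .115+max(0,s-.087)*.010
def pose(s):
    a,b,m=at(max(s-.0095,.0)),at(s+.0095),at(s)
    d=b-a;return (((a+b)/2+m)/2 if s>.012 else m),np.arctan2(d[1],d[0])
a=[]
for i in range(4): r.capture('wrist');st=r.sense();a.append(np.r_[st['tcp_pos'],st['wrist_force'],st['moment'],st['ee_rot'].ravel()])
a=np.mean(a,0);t=a[:3];R=a[9:].reshape(3,3);ang=np.arctan2(-R[1,0],-R[0,0])
g=np.arange(0,.19,.0005);Q=np.array([pose(s)[0] for s in g]);k=np.argmin(np.linalg.norm(Q-t[:2],axis=1));s0=g[k]
q,h=pose(s0);n=np.array([-np.sin(h),np.cos(h)])
print('t %.2f'%st['time_s'],'s0 %.4f lat %.4f dz %.4f dyaw %.3f'%(s0,(t[:2]-q)@n,t[2]-zw(s0)+.0182,np.degrees(ang-h)),'F',a[3:6].round(2),'along,lat %.2f %.2f'%(a[3:5]@[np.cos(h),np.sin(h)],a[3:5]@n),'M',a[6:9].round(3),'tcp',t.round(4),'tilt',R[:2,2].round(4),'j6 %.1f w %.3f'%(st['joints'][5],st['gripper_width']))
s1,step=float(sys.argv[1]),float(sys.argv[2]);dl=float(sys.argv[3]) if len(sys.argv)>3 else 0;dz=float(sys.argv[4]) if len(sys.argv)>4 else 0
base=t;bh=ang
ss=list(np.arange(s0-step,s1,-step))+[s1]
for i in range(0,len(ss),5):
    rows=[]
    for s in ss[i:i+5]:
        q,h=pose(s);n=np.array([-np.sin(h),np.cos(h)]);w=q+dl*n
        tgt=np.r_[w,zw(s)-.0182+dz];rows.append([*np.round(tgt-base,4),0,0,round(h-bh,3),1])
    print([[float(x) for x in y] for y in rows]);base=tgt;bh=h
E
python3 plan.py .095 .006
```

```text
t 8.25 s0 0.1545 lat -0.0001 dz -0.0005 dyaw -0.236 F [-0.48  0.03 -0.33] along,lat -0.48 -0.02 M [-0.021 -0.017  0.006] tcp [ 0.6234 -0.0491  0.097 ] tilt [0. 0.] j6 -106.2 w 0.260
[[-0.0058, 0.0007, 0.0004, 0.0, 0.0, 0.004, 1.0], [-0.0118, 0.0013, 0.0004, 0.0, 0.0, 0.004, 1.0], [-0.0178, 0.0019, 0.0003, 0.0, 0.0, 0.004, 1.0], [-0.0238, 0.0025, 0.0002, 0.0, 0.0, 0.004, 1.0], [-0.0297, 0.003, 0.0002, 0.0, 0.0, 0.004, 1.0]]
[[-0.006, 0.0006, -0.0001, 0.0, 0.0, 0.0, 1.0], [-0.0119, 0.0012, -0.0001, 0.0, 0.0, 0.0, 1.0], [-0.0179, 0.0018, -0.0002, 0.0, 0.0, 0.0, 1.0], [-0.0239, 0.0024, -0.0002, 0.0, 0.0, 0.0, 1.0], [-0.0294, 0.0029, -0.0003, 0.0, 0.0, -0.003, 1.0]]
```

Call:
play_rows --commands '[[[-0.003, 0.0003, 0.0004, 0, 0, 0.004, 1], [-0.006, 0.0006, 0.0004, 0, 0, 0.004, 1], [-0.009, 0.0009, 0.0004, 0, 0, 0.004, 1], [-0.012, 0.0013, 0.0004, 0, 0, 0.004, 1], [-0.015, 0.0016, 0.0003, 0, 0, 0.004, 1]]]'

```text
time_s: 8.75
tcp_pos: [0.6081, -0.0474, 0.0974]
ee_rot: [[-0.995, 0.098, 0.0], [0.098, 0.995, 0.0], [-0.0, 0.0, -1.0]]
wrist_force: [-0.3, -1.1, -0.4]
gripper_width: 0.259
```

```bash
python3 plan.py .11 .003
```

```text
t 8.95 s0 0.1390 lat 0.0000 dz 0.0001 dyaw -0.002 F [-0.14 -0.1  -0.31] along,lat -0.13 -0.11 M [-0.02   0.013 -0.037] tcp [ 0.608  -0.0474  0.0974] tilt [-0.0001  0.    ] j6 -106.3 w 0.263
[[-0.0029, 0.0003, -0.0001, 0.0, 0.0, 0.0, 1.0], [-0.0059, 0.0005, -0.0001, 0.0, 0.0, 0.0, 1.0], [-0.0088, 0.0008, -0.0002, 0.0, 0.0, 0.0, 1.0], [-0.0118, 0.0011, -0.0002, 0.0, 0.0, 0.0, 1.0], [-0.0148, 0.0014, -0.0002, 0.0, 0.0, 0.0, 1.0]]
[[-0.003, 0.0003, -0.0, 0.0, 0.0, -0.0, 1.0], [-0.006, 0.0006, -0.0001, 0.0, 0.0, -0.0, 1.0], [-0.009, 0.0009, -0.0001, 0.0, 0.0, -0.0, 1.0], [-0.0119, 0.0012, -0.0001, 0.0, 0.0, 0.0, 1.0], [-0.0139, 0.0014, -0.0001, 0.0, 0.0, -0.0, 1.0]]
```

The bead slides freely. I continue down the leg.

Call:
play_rows --commands '[[[-0.003, 0.0003, -0.0001, 0, 0, 0, 1], [-0.006, 0.0006, -0.0001, 0, 0, 0, 1], [-0.009, 0.0009, -0.0002, 0, 0, 0, 1], [-0.012, 0.0012, -0.0002, 0, 0, 0, 1], [-0.015, 0.0015, -0.0002, 0, 0, 0, 1]]]'

```text
time_s: 9.45
tcp_pos: [0.5931, -0.0459, 0.0971]
ee_rot: [[-0.995, 0.098, -0.0], [0.098, 0.995, -0.0], [0.0, -0.0, -1.0]]
wrist_force: [-0.5, -0.5, 0.1]
gripper_width: 0.256
```

Call:
play_rows --commands '[[[-0.003, 0.0003, 0, 0, 0, 0, 1], [-0.006, 0.0006, -0.0001, 0, 0, 0, 1], [-0.009, 0.0009, -0.0001, 0, 0, 0, 1], [-0.012, 0.0012, -0.0001, 0, 0, 0, 1], [-0.014, 0.0014, -0.0001, 0, 0, 0, 1]]]'

```text
time_s: 9.95
tcp_pos: [0.5791, -0.0445, 0.097]
ee_rot: [[-0.995, 0.098, -0.0], [0.098, 0.995, -0.0], [0.0, -0.0, -1.0]]
wrist_force: [0.3, 0.7, -0.8]
gripper_width: 0.254
```

```bash
cp w4.pkl w4_keep.pkl; python3 wire.py w5; python3 plan.py .074 .002; python3 - <<'E'
from h import *
import pickle
s,c=pickle.load(open('w5.pkl','rb'));save('w5c',cv2.resize(c['image'][0:300,180:420],None,fx=2.0,fy=2.0,interpolation=2))
E
```

```text
9.95 [ 0.5791 -0.0445  0.097 ] [[-0.9952  0.098  -0.    ]
 [ 0.098   0.9952 -0.    ]
 [ 0.     -0.     -1.    ]] [  11.5723 -107.1974]
1 [  229    95   331   184 10761] [0.5307 0.0074 0.1194] [ 0.4983 -0.0658  0.095 ] [0.5811 0.0986 0.1397]
4 [ 491  202   69   74 3053] [0.5698 0.0883 0.1094] [0.5581 0.0781 0.095 ] [0.6037 0.1    0.1184]
9 [271 307  13  28 348] [ 0.6058 -0.0472  0.117 ] [ 0.5968 -0.0514  0.114 ] [ 0.6158 -0.0431  0.119 ]
t 10.20 s0 0.1100 lat 0.0001 dz 0.0000 dyaw -0.003 F [ 0.17 -0.07 -0.12] along,lat 0.17 -0.06 M [-0.014 -0.025 -0.008] tcp [ 0.5794 -0.0446  0.0971] tilt [ 0.0001 -0.    ] j6 -107.2 w 0.261
[[-0.0021, 0.0001, -0.0001, 0.0, 0.0, 0.0, 1.0], [-0.0041, 0.0003, -0.0001, 0.0, 0.0, 0.0, 1.0], [-0.0061, 0.0005, -0.0001, 0.0, 0.0, 0.0, 1.0], [-0.0081, 0.0007, -0.0001, 0.0, 0.0, 0.0, 1.0], [-0.01, 0.0009, -0.0001, 0.0, 0.0, 0.0, 1.0]]
[[-0.002, 0.0002, -0.0, 0.0, 0.0, 0.0, 1.0], [-0.004, 0.0004, -0.0, 0.0, 0.0, -0.0, 1.0], [-0.006, 0.0006, -0.0001, 0.0, 0.0, -0.008, 1.0], [-0.0079, 0.0009, -0.0001, 0.0, 0.0, -0.02, 1.0], [-0.0099, 0.0012, -0.0001, 0.0, 0.0, -0.037, 1.0]]
[[-0.002, 0.0003, -0.0, 0.0, 0.0, -0.022, 1.0], [-0.0039, 0.0006, -0.0, 0.0, 0.0, -0.049, 1.0], [-0.0059, 0.0011, -0.0, 0.0, 0.0, -0.082, 1.0], [-0.0078, 0.0016, -0.0, 0.0, 0.0, -0.119, 1.0], [-0.0097, 0.0021, -0.0, 0.0, 0.0, -0.161, 1.0]]
[[-0.0019, 0.0006, 0.0, 0.0, 0.0, -0.047, 1.0], [-0.0037, 0.0013, 0.0, 0.0, 0.0, -0.096, 1.0], [-0.0055, 0.0021, 0.0, 0.0, 0.0, -0.144, 1.0]]
```

View pics/w5c.png

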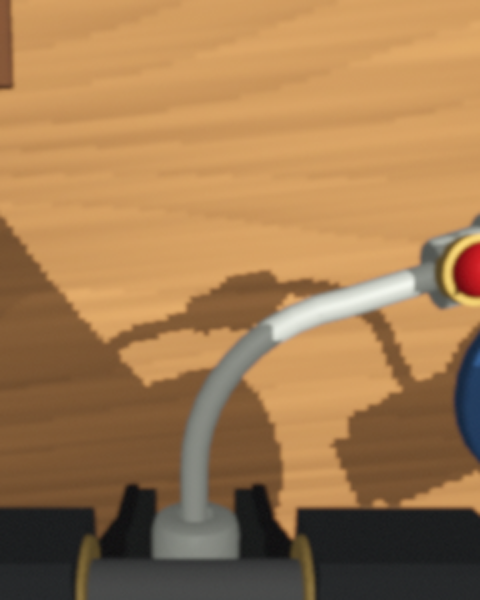

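The bead is on the wire at crop (195,530). The bend and front bar are clear, with the setting and red stone at (470,270). I refit the model using this view.

```bash
cat > fitm2.py <<'E'
from h import *;from model import *
import pickle
from scipy.optimize import least_squares
from scipy.spatial import cKDTree
np.set_printoptions(precision=4,suppress=True,linewidth=150)
def wire(n,f):
    s,c=pickle.load(open(n+'.pkl','rb'));P=cloud(c);m=(P[...,2]>.1135)&(P[...,2]<.121)&f(P);im=c['image']
    if n=='w5':
        red=(im[...,0]>120)&(im[...,1]<60)&(P[...,2]>.12)&(P[...,2]<.14);print('stone',red.sum(),P[red].mean(0),P[red].min(0),P[red].max(0))
        dr=(P[...,2]>.1212)&(P[...,2]<.14)&(P[...,0]<.55)&(P[...,1]<.08)&(P[...,1]>-.02);q=P[dr];print('above-wire pts',q.min(0),q.max(0))
    n,l,st,ce=cv2.connectedComponentsWithStats(m.astype(np.uint8),connectivity=8);i=1+np.argmax(st[1:,4]);return P[l==i]
a=wire('w4_keep',lambda P:(P[...,0]>.56)&(P[...,0]<.623)&(P[...,1]<.0)&(P[...,1]>-.06))
b=wire('w5',lambda P:(P[...,0]<.562)&(P[...,0]>.49)&(P[...,1]<.0135))
tip=.6192
w=np.r_[a[::4],b[::3]];print(len(a),len(b),b.min(0),b.max(0))
bar=b[b[:,1]>-.002];print('bar',len(bar),np.polyfit(bar[:,1],bar[:,0],1),bar.max(0))
def f(p):
    c,h,_=center(p);d,_=cKDTree(c).query(w[:,:2]);return np.r_[d,30*(c[-1,0]-tip)]
o=least_squares(f,np.load('p.npy'),x_scale=[.01,.01,.1,.1,.1],diff_step=1e-3)
o=least_squares(f,o.x+[0,.001,.03,-.03,0],x_scale=[.01,.01,.1,.1,.1],diff_step=1e-3)
p=o.x;print(p,np.degrees(p[2:]));C,H,S=center(p);np.save('p2.npy',p)
T=cKDTree(C);w=np.r_[a,b];d,k=T.query(w[:,:2]);nrm=np.c_[-np.sin(H),np.cos(H)];e=((w[:,:2]-C[k])*nrm[k]).sum(1)
for x in np.arange(0,.15,.005):
    mm=(S[k]>=x)&(S[k]<x+.005)
    if mm.any():print('%.3f'%x,mm.sum(),'lat %.4f'%((e[mm].max()+e[mm].min())/2),'%.4f'%e[mm].mean(),'z %.4f'%np.percentile(w[mm,2],90),C[k][mm].mean(0))
E
python3 fitm2.py
```

```text
stone 473 [0.5131 0.0221 0.1288] [0.5081 0.0178 0.1255] [0.5185 0.0273 0.1314]
above-wire pts [0.5004 0.0155 0.1212] [0.5209 0.0495 0.132 ]
1758 2448 [ 0.5125 -0.0457  0.1135] [0.5619 0.0135 0.1195]
bar 525 [-0.2008  0.518 ] [0.5221 0.0135 0.1187]
[ 0.5123  0.024   0.2298 -0.164   0.0053] [13.1665 -9.3982  0.3041]
0.010 133 lat 0.0008 0.0001 z 0.1175 [0.5152 0.0116]
0.015 164 lat 0.0006 0.0003 z 0.1177 [0.5163 0.0071]
0.020 165 lat 0.0005 0.0002 z 0.1176 [0.5174 0.0023]
0.025 165 lat 0.0003 0.0001 z 0.1174 [ 0.5185 -0.0026]
0.030 161 lat 0.0004 0.0000 z 0.1176 [ 0.5192 -0.0076]
0.035 159 lat 0.0004 -0.0000 z 0.1175 [ 0.5203 -0.0124]
0.040 159 lat 0.0004 -0.0000 z 0.1175 [ 0.522  -0.0171]
0.045 158 lat 0.0004 -0.0002 z 0.1176 [ 0.5243 -0.0215]
0.050 158 lat 0.0004 -0.0001 z 0.1176 [ 0.5271 -0.0258]
0.055 152 lat 0.0003 -0.0001 z 0.1174 [ 0.5303 -0.0296]
0.060 143 lat 0.0003 -0.0001 z 0.1175 [ 0.534  -0.0329]
0.065 142 lat 0.0002 -0.0001 z 0.1175 [ 0.538  -0.0359]
0.070 137 lat 0.0002 -0.0000 z 0.1175 [ 0.5424 -0.0383]
0.075 134 lat 0.0002 -0.0000 z 0.1174 [ 0.547  -0.0402]
0.080 133 lat 0.0002 -0.0000 z 0.1174 [ 0.5518 -0.0416]
0.085 125 lat 0.0004 0.0001 z 0.1175 [ 0.5569 -0.0423]
0.090 212 lat 0.0002 0.0002 z 0.1177 [ 0.5617 -0.0428]
0.095 184 lat 0.0002 0.0002 z 0.1177 [ 0.5667 -0.0434]
0.100 164 lat 0.0002 0.0002 z 0.1176 [ 0.5717 -0.0439]
0.105 152 lat 0.0002 0.0002 z 0.1177 [ 0.5767 -0.0444]
0.110 151 lat 0.0002 0.0002 z 0.1179 [ 0.5817 -0.0449]
0.115 144 lat 0.0002 0.0002 z 0.1178 [ 0.5867 -0.0454]
0.120 144 lat 0.0002 0.0001 z 0.1180 [ 0.5916 -0.046 ]
0.125 140 lat 0.0002 0.0002 z 0.1180 [ 0.5965 -0.0465]
0.130 141 lat 0.0002 0.0002 z 0.1181 [ 0.6015 -0.047 ]
0.135 136 lat 0.0002 0.0002 z 0.1182 [ 0.6065 -0.0475]
0.140 131 lat 0.0002 0.0002 z 0.1181 [ 0.6115 -0.048 ]
0.145 116 lat 0.0002 0.0002 z 0.1184 [ 0.6161 -0.0485]
```

```bash
cp p2.npy p.npy; python3 plan.py .074 .0025
```

```text
t 10.40 s0 0.1100 lat 0.0001 dz -0.0000 dyaw 0.299 F [ 0.39 -0.19 -0.58] along,lat 0.40 -0.15 M [-0.018 -0.014  0.007] tcp [ 0.5795 -0.0446  0.097 ] tilt [0.0001 0.    ] j6 -107.2 w 0.262
[[-0.0027, 0.0001, 0.0, 0.0, 0.0, -0.005, 1.0], [-0.0052, 0.0004, -0.0, 0.0, 0.0, -0.005, 1.0], [-0.0077, 0.0007, -0.0, 0.0, 0.0, -0.005, 1.0], [-0.0102, 0.0009, -0.0001, 0.0, 0.0, -0.005, 1.0], [-0.0127, 0.0012, -0.0001, 0.0, 0.0, -0.005, 1.0]]
[[-0.0025, 0.0003, -0.0, 0.0, 0.0, -0.001, 1.0], [-0.005, 0.0006, -0.0, 0.0, 0.0, -0.009, 1.0], [-0.0074, 0.0009, -0.0001, 0.0, 0.0, -0.025, 1.0], [-0.0099, 0.0013, -0.0001, 0.0, 0.0, -0.049, 1.0], [-0.0124, 0.0017, -0.0001, 0.0, 0.0, -0.081, 1.0]]
[[-0.0024, 0.0005, 0.0, 0.0, 0.0, -0.04, 1.0], [-0.0048, 0.0012, 0.0, 0.0, 0.0, -0.087, 1.0], [-0.0072, 0.0019, 0.0, 0.0, 0.0, -0.142, 1.0], [-0.0095, 0.0028, 0.0, 0.0, 0.0, -0.202, 1.0], [-0.0104, 0.0032, 0.0, 0.0, 0.0, -0.225, 1.0]]
```

Call:
play_rows --commands '[[[-0.0027, 0.0001, 0, 0, 0, -0.005, 1], [-0.0052, 0.0004, 0, 0, 0, -0.005, 1], [-0.0077, 0.0007, 0, 0, 0, -0.005, 1], [-0.0102, 0.0009, -0.0001, 0, 0, -0.005, 1], [-0.0127, 0.0012, -0.0001, 0, 0, -0.005, 1]]]'

```text
time_s: 10.9
tcp_pos: [0.5664, -0.0434, 0.0969]
ee_rot: [[-0.995, 0.103, -0.0], [0.103, 0.995, -0.0], [0.0, -0.0, -1.0]]
wrist_force: [0.2, 0.4, -1.1]
gripper_width: 0.258
```

Call:
play_rows --commands '[[[-0.0025, 0.0003, 0, 0, 0, -0.001, 1], [-0.005, 0.0006, 0, 0, 0, -0.009, 1], [-0.0074, 0.0009, -0.0001, 0, 0, -0.025, 1], [-0.0099, 0.0013, -0.0001, 0, 0, -0.049, 1], [-0.0124, 0.0017, -0.0001, 0, 0, -0.081, 1]]]'

```text
time_s: 11.4
tcp_pos: [0.5541, -0.0416, 0.0968]
ee_rot: [[-0.983, 0.185, 0.0], [0.185, 0.983, -0.0], [-0.0, -0.0, -1.0]]
wrist_force: [-0.3, 1.2, 0.4]
gripper_width: 0.26
```

```bash
python3 plan.py .060 .0025
```

```text
t 11.60 s0 0.0845 lat -0.0000 dz 0.0000 dyaw 0.373 F [-0.41  0.22 -0.67] along,lat -0.45 0.14 M [-0.036 -0.031  0.015] tcp [ 0.554  -0.0416  0.0968] tilt [-0.0001  0.    ] j6 -113.0 w 0.262
[[-0.0024, 0.0006, -0.0, 0.0, 0.0, -0.048, 1.0], [-0.0048, 0.0012, -0.0, 0.0, 0.0, -0.097, 1.0], [-0.0072, 0.002, -0.0, 0.0, 0.0, -0.153, 1.0], [-0.0095, 0.0029, -0.0, 0.0, 0.0, -0.213, 1.0], [-0.0117, 0.0039, -0.0, 0.0, 0.0, -0.272, 1.0]]
[[-0.0022, 0.0012, 0.0, 0.0, 0.0, -0.06, 1.0], [-0.0043, 0.0024, 0.0, 0.0, 0.0, -0.119, 1.0], [-0.0063, 0.0038, 0.0, 0.0, 0.0, -0.179, 1.0], [-0.0083, 0.0054, 0.0, 0.0, 0.0, -0.238, 1.0], [-0.0097, 0.0067, 0.0, 0.0, 0.0, -0.286, 1.0]]
```

Call:
play_rows --commands '[[[-0.0024, 0.0006, 0, 0, 0, -0.048, 1], [-0.0048, 0.0012, 0, 0, 0, -0.097, 1], [-0.0072, 0.002, 0, 0, 0, -0.153, 1], [-0.0095, 0.0029, 0, 0, 0, -0.213, 1], [-0.0117, 0.0039, 0, 0, 0, -0.272, 1]]]'

```text
time_s: 12.1
tcp_pos: [0.5427, -0.0378, 0.0968]
ee_rot: [[-0.897, 0.443, 0.0], [0.443, 0.897, -0.0], [-0.0, 0.0, -1.0]]
wrist_force: [0.5, 0.4, -0.3]
gripper_width: 0.263
```

```bash
python3 plan.py .05 .0025
```

```text
t 12.30 s0 0.0720 lat 0.0001 dz 0.0000 dyaw 0.060 F [-0.56  0.14 -0.07] along,lat -0.56 -0.12 M [-0.077 -0.015  0.   ] tcp [ 0.5426 -0.0377  0.0968] tilt [0. 0.] j6 -129.2 w 0.260
[[-0.0025, 0.0011, -0.0, 0.0, 0.0, -0.061, 1.0], [-0.0046, 0.0024, -0.0, 0.0, 0.0, -0.12, 1.0], [-0.0066, 0.0038, -0.0, 0.0, 0.0, -0.18, 1.0], [-0.0085, 0.0054, -0.0, 0.0, 0.0, -0.239, 1.0], [-0.0104, 0.007, -0.0, 0.0, 0.0, -0.299, 1.0]]
[[-0.0017, 0.0017, 0.0, 0.0, 0.0, -0.06, 1.0], [-0.0034, 0.0036, 0.0, 0.0, 0.0, -0.119, 1.0], [-0.0049, 0.0055, 0.0, 0.0, 0.0, -0.179, 1.0], [-0.006, 0.0071, 0.0, 0.0, 0.0, -0.226, 1.0]]
```

The last joint would reach its limit (about -186 needed at home, limit -177.5). So I will stop at s≈0.051 in the bend, let go, make a half turn and regrasp.

Call:
play_rows --commands '[[[-0.0025, 0.0011, 0, 0, 0, -0.061, 1], [-0.0046, 0.0024, 0, 0, 0, -0.12, 1], [-0.0066, 0.0038, 0, 0, 0, -0.18, 1], [-0.0085, 0.0054, 0, 0, 0, -0.239, 1], [-0.0104, 0.007, 0, 0, 0, -0.299, 1]]]'

```text
time_s: 12.8
tcp_pos: [0.5323, -0.0308, 0.0968]
ee_rot: [[-0.727, 0.686, 0.0], [0.686, 0.727, -0.0], [-0.0, 0.0, -1.0]]
wrist_force: [-0.5, 0.3, -0.5]
gripper_width: 0.257
```

```bash
python3 plan.py .052 .0025; python3 -c "
from h import *;print(r.sense()['joints'])"
```

```text
t 13.00 s0 0.0595 lat 0.0000 dz 0.0000 dyaw 0.022 F [ 0.03  0.14 -0.17] along,lat -0.07 0.12 M [-0.102  0.001  0.017] tcp [ 0.5323 -0.0307  0.0968] tilt [0.0001 0.    ] j6 -147.3 w 0.260
[[-0.0018, 0.0017, -0.0, 0.0, 0.0, -0.06, 1.0], [-0.0035, 0.0036, -0.0, 0.0, 0.0, -0.119, 1.0], [-0.005, 0.0055, -0.0, 0.0, 0.0, -0.179, 1.0], [-0.005, 0.0055, -0.0, 0.0, 0.0, -0.179, 1.0]]
[ 1.41315326e+01  2.05990100e+01 -2.21098831e+01  7.01071936e-03
 -4.72807025e+01 -1.47295001e+02]
```

Call:
play_rows --commands '[[[-0.0018, 0.0017, 0, 0, 0, -0.06, 1], [-0.0035, 0.0036, 0, 0, 0, -0.119, 1], [-0.005, 0.0055, 0, 0, 0, -0.179, 1], [-0.005, 0.0055, 0, 0, 0, -0.179, 1]]]'

```text
time_s: 13.4
tcp_pos: [0.5272, -0.0252, 0.0968]
ee_rot: [[-0.596, 0.803, 0.0], [0.803, 0.596, 0.0], [-0.0, 0.0, -1.0]]
wrist_force: [0.0, -0.1, 0.6]
gripper_width: 0.262
```

```bash
python3 plan.py .052 .0025; python3 -c "
from h import *;s=r.sense();print(s['joints'],s['ee_rot'])"
```

```text
t 13.60 s0 0.0520 lat -0.0000 dz 0.0000 dyaw 0.067 F [ 0.33  0.36 -0.07] along,lat -0.09 0.48 M [-0.104 -0.032  0.005] tcp [ 0.5274 -0.0253  0.0968] tilt [ 0.0001 -0.    ] j6 -158.3 w 0.261
[[-0.0001, 0.0001, -0.0, 0.0, 0.0, -0.001, 1.0]]
[ 1.48678858e+01  2.01565505e+01 -2.28412736e+01  4.28666735e-03
 -4.69985845e+01 -1.58328403e+02] [[-5.95417585e-01  8.03416389e-01  7.46245776e-05]
 [ 8.03416389e-01  5.95417589e-01 -3.68000966e-05]
 [-7.39985868e-05  3.80431840e-05 -9.99999997e-01]]
```

Call:
play_rows --commands '[[[0, 0, 0, 0, 0, 0, 0.4], [0, 0, 0, 0, 0, 0, 0.4], [0, 0, 0, 0, 0, 0, 0.4], [0, 0, 0, 0, 0, 0, 0.4], [0, 0, 0, 0, 0, 0, 0.4]]]'

```text
time_s: 14.1
tcp_pos: [0.5272, -0.0253, 0.0968]
ee_rot: [[-0.594, 0.804, 0.0], [0.804, 0.594, 0.0], [-0.0, 0.0, -1.0]]
wrist_force: [0.6, 0.3, -0.4]
gripper_width: 0.578
```

Call:
play_rows --commands '[[[0, 0, 0.01, 0, 0, 0, 0.4], [0, 0, 0.03, 0, 0, 0, 0.4], [0, 0, 0.055, 0, 0, 0, 0.4], [0, 0, 0.065, 0, 0, 0, 0.4], [0, 0, 0.065, 0, 0, 0, 0.4]]]'

```text
time_s: 14.6
tcp_pos: [0.5283, -0.025, 0.1637]
ee_rot: [[-0.595, 0.804, 0.004], [0.804, 0.595, 0.001], [-0.002, 0.004, -1.0]]
wrist_force: [-0.2, 0.1, -0.2]
gripper_width: 0.602
```

Call:
play_rows --commands '[[[0, 0, 0, 0, 0, 0.145, 0.4], [0, 0, 0, 0, 0, 0.29, 0.4], [0, 0, 0, 0, 0, 0.435, 0.4], [0, 0, 0, 0, 0, 0.58, 0.4], [0, 0, 0, 0, 0, 0.725, 0.4]]]'

```text
time_s: 15.1
tcp_pos: [0.5263, -0.0253, 0.1604]
ee_rot: [[-0.979, 0.202, -0.003], [0.202, 0.979, -0.0], [0.003, -0.001, -1.0]]
wrist_force: [-0.0, -0.0, 0.2]
gripper_width: 0.599
```

Call:
play_rows --commands '[[[0, 0, 0, 0, 0, 0.145, 0.4], [0, 0, 0, 0, 0, 0.29, 0.4], [0, 0, 0, 0, 0, 0.435, 0.4], [0, 0, 0, 0, 0, 0.58, 0.4], [0, 0, 0, 0, 0, 0.725, 0.4]]]'

```text
time_s: 15.6
tcp_pos: [0.5263, -0.0253, 0.1604]
ee_rot: [[-0.867, -0.498, -0.003], [-0.498, 0.867, -0.0], [0.002, 0.001, -1.0]]
wrist_force: [-1.0, 0.7, -0.4]
gripper_width: 0.601
```

Call:
play_rows --commands '[[[0, 0, 0, 0, 0, 0.145, 0.4], [0, 0, 0, 0, 0, 0.29, 0.4], [0, 0, 0, 0, 0, 0.435, 0.4], [0, 0, 0, 0, 0, 0.58, 0.4], [0, 0, 0, 0, 0, 0.725, 0.4]]]'

```text
time_s: 16.1
tcp_pos: [0.5263, -0.0253, 0.1604]
ee_rot: [[-0.319, -0.948, -0.003], [-0.948, 0.319, -0.0], [0.001, 0.002, -1.0]]
wrist_force: [0.8, 0.8, 0.2]
gripper_width: 0.602
```

Call:
play_rows --commands '[[[0, 0, 0, 0, 0, 0.145, 0.4], [0, 0, 0, 0, 0, 0.29, 0.4], [0, 0, 0, 0, 0, 0.435, 0.4], [0, 0, 0, 0, 0, 0.58, 0.4], [0, 0, 0, 0, 0, 0.725, 0.4]]]'

```text
time_s: 16.6
tcp_pos: [0.5263, -0.0253, 0.1604]
ee_rot: [[0.39, -0.921, -0.003], [-0.921, -0.39, -0.0], [-0.001, 0.002, -1.0]]
wrist_force: [0.2, 0.5, 0.8]
gripper_width: 0.601
```

Call:
play_rows --commands '[[[0, 0, 0, 0, 0, 0.145, 0.4], [0, 0, 0, 0, 0, 0.2416, 0.4], [0, 0, 0, 0, 0, 0.2416, 0.4], [0, 0, 0, 0, 0, 0.2416, 0.4], [0, 0, 0, 0, 0, 0.2416, 0.4]]]'

```text
time_s: 17.1
tcp_pos: [0.5269, -0.0253, 0.1613]
ee_rot: [[0.593, -0.805, -0.001], [-0.805, -0.593, -0.0], [-0.0, 0.001, -1.0]]
wrist_force: [-0.5, 0.6, -0.7]
gripper_width: 0.599
```

```bash
python3 wire.py w6; python3 f.py; python3 - <<'E'
from h import *;from model import *
import pickle
np.set_printoptions(precision=4,suppress=True)
s,c=pickle.load(open('w6.pkl','rb'));print(s['joints'])
im=c['image'];save('w6',im)
P=cloud(c);m=(P[...,2]>.1212)&(P[...,2]<.14)&(P[...,1]<.005)&(P[...,1]>-.06)&(P[...,0]<.57)&(P[...,0]>.49)
m[260:]=0
if m.sum():print('bead top?',m.sum(),P[m].mean(0),P[m].min(0),P[m].max(0))
E
```

```text
17.1 [ 0.5269 -0.0253  0.1613] [[ 0.5932 -0.805  -0.001 ]
 [-0.805  -0.5932 -0.0001]
 [-0.0005  0.0008 -1.    ]] [14.8798 21.5129]
1 [ 186  126  107  153 2493] [ 0.5527 -0.0326  0.1177] [ 0.5134 -0.052   0.1055] [0.6198 0.0197 0.1248]
2 [214 307  48  28 564] [0.5093 0.0479 0.1208] [0.4987 0.0305 0.1125] [0.5198 0.0788 0.1262]
F M tcp [ 0.1852 -0.1407  0.3093 -0.041   0.1232 -0.0047  0.5271 -0.0253  0.1617] t 17.4
[ 14.8798  15.7878 -18.2983  -0.0099 -55.9683  21.5129]
bead top? 435 [ 0.5278 -0.0258  0.1227] [ 0.5184 -0.0356  0.1212] [ 0.5381 -0.016   0.1248]
```

View pics/w6.png

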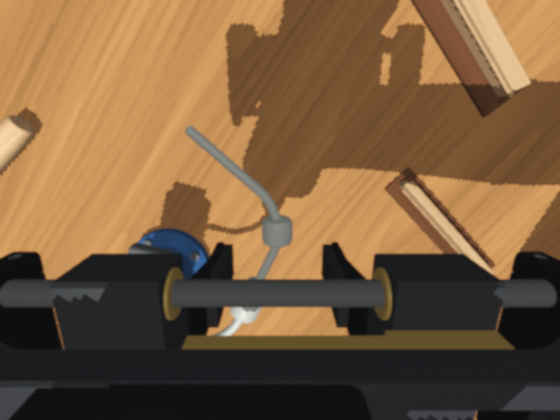

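The bead hangs in the bend where I left it, at px (277,231), and lines up with the turned gripper. I descend and regrip.

Call:
play_rows --commands '[[[0.0003, 0, -0.025, 0, 0, 0, 0.4], [0.0003, 0, -0.05, 0, 0, 0, 0.4], [0.0003, 0, -0.063, 0, 0, 0, 0.4], [0.0003, 0, -0.0655, 0, 0, 0, 0.4], [0.0003, 0, -0.0655, 0, 0, 0, 0.4]]]'

```text
time_s: 17.9
tcp_pos: [0.5276, -0.0253, 0.0963]
ee_rot: [[0.595, -0.804, -0.0], [-0.804, -0.595, -0.0], [0.0, 0.001, -1.0]]
wrist_force: [-0.5, 0.4, -0.6]
gripper_width: 0.6
```

Call:
play_rows --commands '[[[0, 0, 0, 0, 0, 0, 0.4], [0, 0, 0, 0, 0, 0, 0.4]]]'

```text
time_s: 18.1
tcp_pos: [0.5282, -0.0251, 0.0973]
ee_rot: [[0.595, -0.804, 0.002], [-0.804, -0.595, 0.0], [0.001, -0.002, -1.0]]
wrist_force: [0.2, 0.3, 0.6]
gripper_width: 0.607
```

```bash
sed -i "s/ang=np.arctan2(-R\[1,0\],-R\[0,0\])/ang=np.arctan2(R[1,0],R[0,0])/" plan.py; python3 plan.py .052 .0025
```

```text
t 18.30 s0 0.0525 lat 0.0005 dz 0.0002 dyaw -0.716 F [-0.57 -0.21  0.28] along,lat -0.18 -0.57 M [-0.009  0.143  0.017] tcp [ 0.5279 -0.0252  0.097 ] tilt [0.0015 0.0003] j6 21.6 w 0.605
[[-0.0006, -0.0, -0.0002, 0.0, 0.0, 0.001, 1.0]]
```

Call:
play_rows --commands '[[[-0.0005, 0, -0.0006, 0, 0, 0.001, 0.4], [-0.0005, 0, -0.0006, 0, 0, 0.001, 0.4], [-0.0005, 0, -0.0006, 0, 0, 0.001, 0.4]]]'

```text
time_s: 18.6
tcp_pos: [0.527, -0.0253, 0.0957]
ee_rot: [[0.595, -0.804, -0.0], [-0.804, -0.595, 0.0], [-0.0, -0.0, -1.0]]
wrist_force: [0.5, 0.4, 0.3]
gripper_width: 0.599
```

```bash
python3 plan.py .052 .0025
```

```text
t 18.80 s0 0.0520 lat -0.0003 dz -0.0011 dyaw 0.022 F [-0.09 -0.06 -0.02] along,lat -0.00 -0.11 M [-0.027  0.14   0.002] tcp [ 0.527  -0.0253  0.0957] tilt [-0.0001 -0.    ] j6 21.6 w 0.598
[[0.0003, 0.0001, 0.0011, 0.0, 0.0, -0.0, 1.0]]
```

Fully settled now. I correct 0.3 mm in x and close gently in small steps.

Call:
play_rows --commands '[[[0.0003, 0.0001, 0.0003, 0, 0, 0, 0.5], [0.0003, 0.0001, 0.0003, 0, 0, 0, 0.6], [0.0003, 0.0001, 0.0003, 0, 0, 0, 0.68], [0.0003, 0.0001, 0.0003, 0, 0, 0, 0.71], [0.0003, 0.0001, 0.0003, 0, 0, 0, 0.72]]]'

```text
time_s: 19.3
tcp_pos: [0.5273, -0.0252, 0.096]
ee_rot: [[0.595, -0.804, 0.0], [-0.804, -0.595, 0.0], [0.0, -0.0, -1.0]]
wrist_force: [0.5, -0.1, -0.3]
gripper_width: 0.297
```

Call:
play_rows --commands '[[[0, 0, 0, 0, 0, 0, 0.73], [0, 0, 0, 0, 0, 0, 0.74], [0, 0, 0, 0, 0, 0, 0.75], [0, 0, 0, 0, 0, 0, 0.76], [0, 0, 0, 0, 0, 0, 0.8]]]'

```text
time_s: 19.8
tcp_pos: [0.5272, -0.0252, 0.096]
ee_rot: [[0.595, -0.804, -0.0], [-0.804, -0.595, -0.0], [-0.0, 0.0, -1.0]]
wrist_force: [0.4, -0.3, 0.1]
gripper_width: 0.263
```

```bash
python3 plan.py .052 .0025
```

```text
t 20.00 s0 0.0520 lat -0.0000 dz -0.0008 dyaw 0.022 F [-0.56  0.02 -0.17] along,lat -0.35 -0.44 M [-0.05   0.162 -0.021] tcp [ 0.5273 -0.0252  0.096 ] tilt [-0. -0.] j6 21.6 w 0.261
[[0.0, -0.0, 0.0008, 0.0, 0.0, -0.0, 1.0]]
```

```bash
python3 plan.py .019 .0025 0 -0.0004
```

```text
t 20.20 s0 0.0520 lat 0.0000 dz -0.0008 dyaw 0.021 F [ 0.43 -0.31 -0.22] along,lat 0.50 0.17 M [-0.032  0.157 -0.018] tcp [ 0.5273 -0.0252  0.096 ] tilt [-0. -0.] j6 21.6 w 0.261
[[-0.0014, 0.002, 0.0004, 0.0, 0.0, -0.06, 1.0], [-0.0027, 0.0041, 0.0004, 0.0, 0.0, -0.119, 1.0], [-0.0038, 0.0063, 0.0004, 0.0, 0.0, -0.179, 1.0], [-0.0049, 0.0086, 0.0004, 0.0, 0.0, -0.238, 1.0], [-0.0058, 0.0109, 0.0004, 0.0, 0.0, -0.298, 1.0]]
[[-0.0008, 0.0023, 0.0, 0.0, 0.0, -0.055, 1.0], [-0.0015, 0.0047, 0.0, 0.0, 0.0, -0.088, 1.0], [-0.0021, 0.0071, 0.0, 0.0, 0.0, -0.112, 1.0], [-0.0027, 0.0096, 0.0, 0.0, 0.0, -0.129, 1.0], [-0.0032, 0.012, 0.0, 0.0, 0.0, -0.138, 1.0]]
[[-0.0006, 0.0024, 0.0, 0.0, 0.0, -0.001, 1.0], [-0.0011, 0.0049, 0.0, 0.0, 0.0, 0.006, 1.0], [-0.0016, 0.0073, 0.0, 0.0, 0.0, 0.02, 1.0], [-0.0017, 0.0078, 0.0, 0.0, 0.0, 0.024, 1.0]]
```

Call:
play_rows --commands '[[[-0.0014, 0.002, 0.0004, 0, 0, -0.06, 0.9], [-0.0027, 0.0041, 0.0004, 0, 0, -0.119, 0.9], [-0.0038, 0.0063, 0.0004, 0, 0, -0.179, 0.9], [-0.0049, 0.0086, 0.0004, 0, 0, -0.238, 0.9], [-0.0058, 0.0109, 0.0004, 0, 0, -0.298, 0.9]]]'

```text
time_s: 20.7
tcp_pos: [0.5214, -0.0142, 0.0963]
ee_rot: [[0.331, -0.944, -0.0], [-0.944, -0.331, 0.0], [-0.0, 0.0, -1.0]]
wrist_force: [0.8, 0.2, -0.2]
gripper_width: 0.259
```

```bash
python3 plan.py .019 .002 0 -0.0004
```

```text
t 20.90 s0 0.0395 lat -0.0000 dz -0.0004 dyaw -0.011 F [ 0.14  0.46 -0.1 ] along,lat -0.39 0.29 M [ 0.017  0.121 -0.01 ] tcp [ 0.5214 -0.0141  0.0964] tilt [-0.0001  0.0001] j6 3.3 w 0.262
[[-0.0005, 0.0017, 0.0, 0.0, 0.0, -0.047, 1.0], [-0.0011, 0.0036, 0.0, 0.0, 0.0, -0.075, 1.0], [-0.0017, 0.0055, 0.0, 0.0, 0.0, -0.098, 1.0], [-0.0021, 0.0074, 0.0, 0.0, 0.0, -0.116, 1.0], [-0.0026, 0.0094, 0.0, 0.0, 0.0, -0.129, 1.0]]
[[-0.0004, 0.002, 0.0, 0.0, 0.0, -0.008, 1.0], [-0.0009, 0.0039, 0.0, 0.0, 0.0, -0.011, 1.0], [-0.0013, 0.0058, 0.0, 0.0, 0.0, -0.008, 1.0], [-0.0017, 0.0078, 0.0, 0.0, 0.0, -0.001, 1.0], [-0.0021, 0.0098, 0.0, 0.0, 0.0, 0.011, 1.0]]
[[-0.0001, 0.0005, 0.0, 0.0, 0.0, 0.004, 1.0]]
```

Call:
play_rows --commands '[[[-0.0005, 0.0017, 0, 0, 0, -0.047, 0.9], [-0.0011, 0.0036, 0, 0, 0, -0.075, 0.9], [-0.0017, 0.0055, 0, 0, 0, -0.098, 0.9], [-0.0021, 0.0074, 0, 0, 0, -0.116, 0.9], [-0.0026, 0.0094, 0, 0, 0, -0.129, 0.9]]]'

```text
time_s: 21.4
tcp_pos: [0.5189, -0.0048, 0.0964]
ee_rot: [[0.208, -0.978, 0.0], [-0.978, -0.208, -0.0], [0.0, -0.0, -1.0]]
wrist_force: [-0.2, 0.4, -0.0]
gripper_width: 0.258
```

```bash
python3 plan.py .019 .002 0 -0.0004
```

```text
t 21.60 s0 0.0295 lat 0.0000 dz -0.0004 dyaw 0.003 F [ 0.37 -0.05 -0.45] along,lat 0.13 0.35 M [0.012 0.133 0.002] tcp [ 0.5189 -0.0047  0.0964] tilt [0. 0.] j6 -5.3 w 0.257
[[-0.0004, 0.0019, -0.0, 0.0, 0.0, -0.008, 1.0], [-0.0009, 0.0038, -0.0, 0.0, 0.0, -0.011, 1.0], [-0.0013, 0.0058, -0.0, 0.0, 0.0, -0.008, 1.0], [-0.0018, 0.0077, -0.0, 0.0, 0.0, -0.001, 1.0], [-0.0022, 0.0097, -0.0, 0.0, 0.0, 0.011, 1.0]]
[[-0.0001, 0.0005, 0.0, 0.0, 0.0, 0.004, 1.0]]
```

Call:
play_rows --commands '[[[-0.0004, 0.0019, 0, 0, 0, -0.008, 0.9], [-0.0009, 0.0038, 0, 0, 0, -0.011, 0.9], [-0.0013, 0.0058, 0, 0, 0, -0.008, 0.9], [-0.0018, 0.0077, 0, 0, 0, -0.001, 0.9], [-0.002, 0.0087, 0, 0, 0, 0.005, 0.9]]]'

```text
time_s: 22.1
tcp_pos: [0.5168, 0.0041, 0.0964]
ee_rot: [[0.215, -0.977, 0.0], [-0.977, -0.215, 0.0], [-0.0, -0.0, -1.0]]
wrist_force: [0.7, 0.3, -0.8]
gripper_width: 0.258
```

```bash
python3 plan.py .015 .0005 0 -0.0004
```

```text
t 22.30 s0 0.0205 lat -0.0001 dz -0.0004 dyaw 0.056 F [-0.28  0.03 -0.14] along,lat -0.09 -0.27 M [0.038 0.086 0.006] tcp [0.5169 0.004  0.0964] tilt [0. 0.] j6 -6.1 w 0.262
[[-0.0001, 0.0005, -0.0, 0.0, 0.0, 0.002, 1.0], [-0.0002, 0.001, -0.0, 0.0, 0.0, 0.006, 1.0], [-0.0002, 0.0015, -0.0, 0.0, 0.0, 0.01, 1.0], [-0.0003, 0.002, -0.0, 0.0, 0.0, 0.014, 1.0], [-0.0005, 0.0025, -0.0, 0.0, 0.0, 0.014, 1.0]]
[[-0.0001, 0.0005, 0.0, 0.0, 0.0, 0.0, 1.0], [-0.0002, 0.001, 0.0, 0.0, 0.0, 0.0, 1.0], [-0.0003, 0.0015, 0.0, 0.0, 0.0, 0.0, 1.0], [-0.0005, 0.0019, 0.0, 0.0, 0.0, 0.0, 1.0], [-0.0006, 0.0024, 0.0, 0.0, 0.0, 0.0, 1.0]]
[[-0.0001, 0.0005, 0.0, 0.0, 0.0, 0.0, 1.0], [-0.0001, 0.0005, 0.0, 0.0, 0.0, -0.0, 1.0]]
```

Call:
play_rows --commands '[[[-0.0001, 0.0005, 0, 0, 0, 0.002, 0.9], [-0.0002, 0.001, 0, 0, 0, 0.006, 0.9], [-0.0002, 0.0015, 0, 0, 0, 0.01, 0.9], [-0.0003, 0.002, 0, 0, 0, 0.014, 0.9], [-0.0005, 0.0025, 0, 0, 0, 0.014, 0.9]]]'

```text
time_s: 22.8
tcp_pos: [0.5164, 0.0064, 0.0964]
ee_rot: [[0.228, -0.974, 0.0], [-0.974, -0.228, 0.0], [0.0, -0.0, -1.0]]
wrist_force: [0.7, -0.1, -0.4]
gripper_width: 0.256
```

```bash
python3 plan.py .015 .0005 0 -0.0004|head -1; python3 - <<'E'
from h import *
c=cap('scene');im=c['image'];K=np.array(c['intrinsics']);q=np.linalg.inv(c['E'])@[.514,.016,.115,1];u=K[0,0]*q[0]/-q[2]+K[0,2];v=-K[1,1]*q[1]/-q[2]*1+K[1,2];u,v=int(u),int(v);print(u,v)
save('s2',cv2.resize(im[v-35:v+35,u-45:u+45],None,fx=8,fy=8,interpolation=2))
E
```

```text
t 23.00 s0 0.0180 lat -0.0000 dz -0.0004 dyaw -0.006 F [ 0.35 -1.08 -0.54] along,lat 1.13 0.09 M [-0.035  0.094  0.02 ] tcp [0.5164 0.0063 0.0964] tilt [ 0.     -0.0001] j6 -5.6 w 0.262
296 177
```

View pics/s2.png

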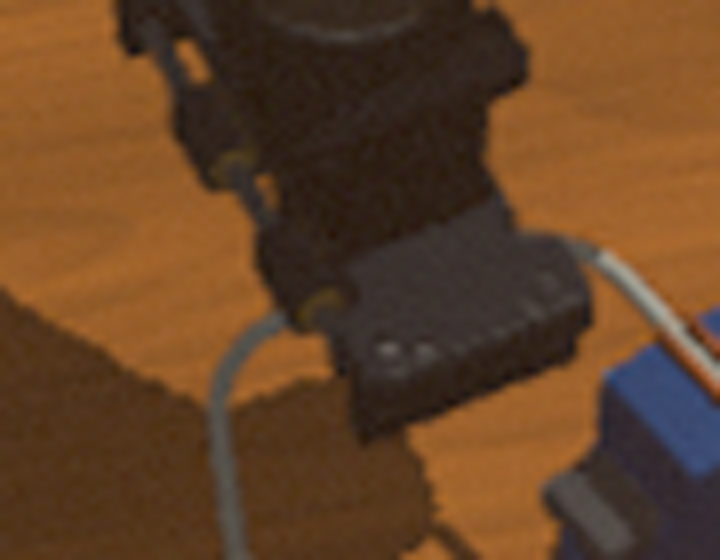

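The scene view is blocked by the gripper. An along-wire force of 1.1 N is just showing, so I creep and watch it.

Call:
play_rows --commands '[[[0, 0.0001, 0, 0, 0, 0, 0.9], [0, 0.0002, 0, 0, 0, 0, 0.9], [-0.0001, 0.0003, 0, 0, 0, 0, 0.9]]]'

```text
time_s: 23.35
tcp_pos: [0.5163, 0.0064, 0.0964]
ee_rot: [[0.228, -0.974, 0.0], [-0.974, -0.228, -0.0], [0.0, 0.0, -1.0]]
wrist_force: [1.0, -2.3, -1.5]
gripper_width: 0.259
```

```bash
python3 plan.py .015 .0005 0 -0.0004|head -1;python3 plan.py .015 .0005 0 -0.0004|head -1
```

```text
t 23.55 s0 0.0180 lat -0.0000 dz -0.0004 dyaw -0.010 F [ 0.9  -1.83 -0.8 ] along,lat 1.99 0.46 M [-0.521 -0.115 -0.008] tcp [0.5164 0.0065 0.0964] tilt [ 0.0001 -0.0002] j6 -5.6 w 0.261
t 23.75 s0 0.0180 lat -0.0001 dz -0.0004 dyaw -0.014 F [ 1.15 -1.85 -1.08] along,lat 2.07 0.70 M [-0.648 -0.178 -0.009] tcp [0.5163 0.0065 0.0964] tilt [ 0.0001 -0.0002] j6 -5.6 w 0.259
```

The reaction grew steadily to 2 N along the wire. The setting lies at s≈2 mm by the stone and drum points, which puts home at s≈18 mm, so this is contact with the setting. I ease off 0.1 mm, release and lift.

Call:
play_rows --commands '[[[0, -0.0002, 0, 0, 0, 0, 0.9], [0, -0.0002, 0, 0, 0, 0, 0.7], [0, -0.0002, 0, 0, 0, 0, 0.6], [0, -0.0002, 0, 0, 0, 0, 0.5], [0, -0.0002, 0, 0, 0, 0, 0.4]]]'

```text
time_s: 24.25
tcp_pos: [0.5163, 0.0066, 0.0964]
ee_rot: [[0.228, -0.974, 0.0], [-0.974, -0.228, 0.0], [-0.0, -0.0, -1.0]]
wrist_force: [0.1, -0.0, -0.5]
gripper_width: 0.486
```

Call:
play_rows --commands '[[[0, 0, 0, 0, 0, 0, 0.4], [0, 0, 0, 0, 0, 0, 0.4], [0, 0, 0.01, 0, 0, 0, 0.4], [0, 0, 0.03, 0, 0, 0, 0.4], [0, 0, 0.06, 0, 0, 0, 0.4]]]'

```text
time_s: 24.75
tcp_pos: [0.5152, 0.0062, 0.1563]
ee_rot: [[0.227, -0.974, -0.003], [-0.974, -0.227, -0.001], [0.0, 0.004, -1.0]]
wrist_force: [-0.1, -0.7, -0.1]
gripper_width: 0.6
```

Call:
play_rows --commands '[[[0, 0, 0.03, 0, 0, 0, 0.4], [-0.02, 0.02, 0.05, 0, 0, 0, 0.4], [-0.03, 0.04, 0.06, 0, 0, 0, 0.4], [-0.03, 0.06, 0.06, 0, 0, 0, 0.4], [-0.03, 0.06, 0.06, 0, 0, 0, 0.4]]]'

```text
time_s: 25.25
tcp_pos: [0.4865, 0.068, 0.2179]
ee_rot: [[0.23, -0.973, 0.003], [-0.973, -0.23, 0.001], [-0.001, -0.003, -1.0]]
wrist_force: [0.0, 0.5, 0.1]
gripper_width: 0.599
```

```bash
python3 wire.py w7|head -4; python3 - <<'E'
from h import *
import pickle
s,c=pickle.load(open('w7.pkl','rb'));K=np.array(c['intrinsics']);q=np.linalg.inv(c['E'])@[.514,.016,.115,1];u=K[0,0]*q[0]/-q[2]+K[0,2];v=-K[1,1]*q[1]/-q[2]+K[1,2];print(u,v)
u,v=int(u),int(v);v0=max(v-60,0);u0=max(u-80,0)
save('w7c',cv2.resize(c['image'][v0:v0+120,u0:u0+160],None,fx=5,fy=5,interpolation=2))
E
```

```text
25.25 [0.4865 0.068  0.2179] [[ 0.23   -0.9732  0.0027]
 [-0.9732 -0.23    0.0013]
 [-0.0007 -0.0029 -1.    ]] [ 26.9409 -13.6417]
1 [ 146   30  128  203 3441] [0.5345 0.0056 0.1191] [ 0.4979 -0.0518  0.1083] [0.6199 0.1    0.1314]
260.8602755772123 146.87605249934313
```

View pics/w7c.png

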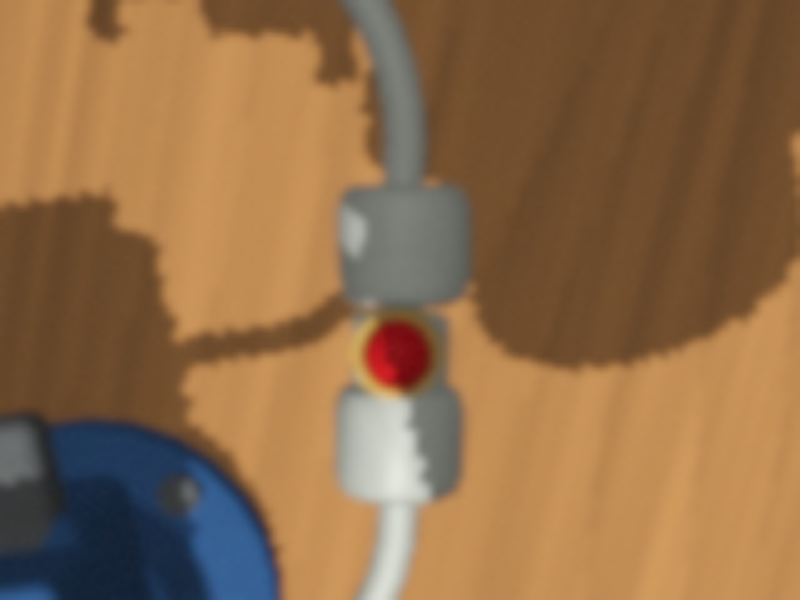

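The bead hangs on the front bar against the setting: bead at crop rows 185–303, stone at 353, twin at 388–503. The spacing looks a little large, so I measure it in 3D.

```bash
cat > gap.py <<'E'
from h import *;from model import *
import pickle,sys
s,c=pickle.load(open(sys.argv[1]+'.pkl','rb'));P=cloud(c);p=np.load('p.npy')
d=np.array([np.sin(p[2]),-np.cos(p[2])]);n=np.array([np.cos(p[2]),np.sin(p[2])])
X=(P[...,:2]-p[:2])@d;Y=(P[...,:2]-p[:2])@n;Z=P[...,2]
for y0 in(-.004,0,.004):
  m=(abs(Y-y0)<.0015)&(abs(X)<.045)&(Z>.1)
  b=[np.max(Z[m&(abs(X-x)<.0005)],initial=0) for x in np.arange(-.034,.04,.001)]
  print(y0,' '.join('%d:%.0f'%(x*1000,1e4*(z-.1)) for x,z in zip(np.arange(-.034,.04,.001),b)))
# bead silhouettes (|Y| 9..12.5 : wider than the drum)
for lo,hi in((.0085,.0115),(-.0115,-.0085)):
  m=(Y>lo)&(Y<hi)&(Z>.1)&(Z<.135)&(abs(X)<.045)
  for nm,k in(('bead',m&(X>0)),('twin',m&(X<0))):
    if k.sum()>5:print(lo,nm,k.sum(),np.percentile(X[k],[1,50,99]).round(4))
E
python3 gap.py w7
```

```text
-0.004 -34:-1000 -33:-1000 -32:-1000 -31:-1000 -30:-1000 -28:-1000 -27:-1000 -26:-1000 -25:2164 -24:2281 -23:2367 -22:2376 -21:2381 -20:2385 -19:2050 -18:2053 -17:2048 -16:2046 -15:2057 -14:2021 -13:249 -12:239 -11:243 -10:240 -9:249 -8:251 -7:236 -6:232 -5:241 -4:246 -3:245 -2:261 -1:280 0:285 0:304 1:292 2:288 3:289 4:275 5:268 6:270 7:232 8:205 9:225 10:217 11:225 12:230 13:229 14:235 15:241 16:236 17:234 18:236 19:241 20:246 21:227 22:244 23:244 24:237 25:234 26:232 27:221 28:213 29:159 30:153 31:150 32:148 33:160 34:165 35:154 36:148 37:165 38:158 39:155 40:157
0 -34:164 -33:175 -32:169 -31:182 -30:177 -28:167 -27:187 -26:175 -25:2162 -24:2343 -23:2365 -22:2376 -21:2381 -20:2389 -19:2054 -18:2060 -17:2048 -16:2044 -15:2036 -14:2006 -13:258 -12:264 -11:253 -10:256 -9:261 -8:255 -7:251 -6:256 -5:256 -4:254 -3:280 -2:300 -1:307 0:305 0:306 1:312 2:308 3:299 4:303 5:314 6:281 7:251 8:249 9:220 10:234 11:234 12:240 13:243 14:241 15:248 16:243 17:238 18:251 19:242 20:248 21:248 22:242 23:245 24:242 25:245 26:237 27:228 28:224 29:179 30:171 31:171 32:183 33:177 34:179 35:166 36:175 37:174 38:169 39:179 40:172
0.004 -34:183 -33:174 -32:180 -31:173 -30:171 -28:169 -27:168 -26:2304 -25:2349 -24:2359 -23:2366 -22:2371 -21:2292 -20:2049 -19:2054 -18:2056 -17:2049 -16:2049 -15:2040 -14:2010 -13:255 -12:264 -11:247 -10:254 -9:262 -8:253 -7:248 -6:242 -5:256 -4:249 -3:270 -2:277 -1:299 0:295 0:299 1:304 2:296 3:297 4:295 5:283 6:272 7:248 8:242 9:217 10:231 11:230 12:237 13:229 14:245 15:240 16:231 17:225 18:230 19:233 20:244 21:243 22:238 23:239 24:239 25:233 26:229 27:221 28:212 29:167 30:155 31:149 32:151 33:155 34:155 35:144 36:164 37:166 38:151 39:152 40:151
0.0085 bead 56 [0.0094 0.0182 0.0275]
0.0085 twin 70 [-0.0443 -0.0146 -0.0053]
-0.0115 bead 65 [0.0095 0.0183 0.0274]
-0.0115 twin 36 [-0.0228 -0.0144 -0.0067]
```

The bead is at X = 8.5 to 28.5 and the twin's middle is at about -14.5. With the setting's centre at about +2, the bead is some 16.5 mm from it, so the gap is about 0.5 mm, matching the twin. I check that the other objects are unmoved and hand in.

```bash
python3 - <<'E'
from h import *
import pickle
D=pickle.load(open('d0.pkl','rb'))['top'];c=cap('top')
d=(np.abs(c['image'].astype(int)-D['image']).max(-1)>60)
for n,(u,v) in dict(black=(374,205),copper=(368,229),silver=(363,255),pliers=(310,143),jar=(388,152),loupe=(432,275),tape=(112,166),mallet=(200,122)).items():print(n,d[v-8:v+9,u-8:u+9].mean().round(2))
s=r.sense();print(s['wrist_force'],s['time_s'],np.abs(s['joint_velocities']).max());print(r.finish_job())
E
```

```text
black 0.0
copper 0.0
silver 0.21
pliers 0.0
jar 0.0
loupe 0.0
tape 0.0
mallet 0.0
[ 0.46502351 -0.10265662 -0.75857342] 25.35 1.0263800052592644
the job is handed in; nothing more can be done
None
```

The silver bead is on the front bar against the red-stone setting, released, and the job is handed in at about 25 s. The hand-in reports no verdict, so the points below are from my own checks.

**What I did:** I took the bead off the rail, threaded it onto the free end and followed a wire model fitted from the wrist camera. Partway round the bend I let go, turned the gripper half a turn and regripped. Otherwise the last joint would have run past its limit before home.

**Last checks**
- **Force:** Wrist force during sliding stayed at noise level, about 1 N or less. It rose to about 2–3 N only when the bead met the setting.
- **Position:** The bead's middle is about 16.5 mm from the setting's centre, a gap of about 0.5 mm, and it matches the twin on the other side.
- **Other items:** The top view shows no change at the black and copper beads or at the tools. The gripper is clear of everything.

**Checks that disagreed or gave nothing**
- My first wire model put the setting about 2 mm off. The stone and drum points and the contact force settled where it really is.
- By eye, the last wrist crop suggested a gap of up to about 2.8 mm; the 3D measurement gave about 0.5 mm.
- One scene-camera look near the end was blocked by the gripper.

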